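Start the hand nut over two alternating L brackets on the assembly stud

ROBOT

A 6-joint arm with a two-finger parallel gripper is mounted at the origin on a cart in front of the work surface, level with it; the furniture and walls round the work are solid. World frame = base frame: x ahead of the robot, y to its left, z up, the work surface at z = 0. Lengths are in m, angles in rad, forces in N, time in s.
With the tool pointing down it reaches from about 0.375 to 0.975 m from the base axis. Payload 3.8 kg.
Tool frame: the origin (TCP) lies at the very end of the fingers, on their centre line; the grasp point (between the pads) lies behind it (hold_point_z is the z of the grasp point in the tool frame, in m); z points along the fingers, x is the direction in which the jaws open and shut, and the axes are right-handed (so a half turn about z gives the same grasp; the last joint's range is limited). The gripper opens to 88 mm and grips with 3 to 60 N. Pads are 18 mm wide; open, the fingers measure 123 mm over their backs; the gripper's body (75 mm by 187 mm) begins 45 mm behind the grasp point.
Start: joints at [1.253, 0.264, 1.604, -0, 1.274, -0.037], TCP at [0.187, 0.649, 0.239] pointing down, gripper open.
Joint ranges: [-2.63, 2.63], [-0.94, 2.18], [0.31, 2.57], [-1.31, 4.45], [0, 2.66], [-2.55, 2.55]. Speed limits (rad/s): [2.57, 2.57, 3.14, 3.14, 3.14, 3.14].

INTERFACE

Orientations are given as [roll, pitch, yaw] about the fixed x, y, z axes, in that order (R = Rz(yaw) Ry(pitch) Rx(roll)).
In Python, from plant import * gives the robot as it stands.
- The arm moves only by the tool apply_moves, never from a script. Its arguments are lists of equal length, an entry for each row: "linear": the shift along the tool's x, y, z in mm, a list of three; "turn": the turn about the tool's z in degrees. A call has 1 to 12 rows; each row shifts and turns the commanded pose from where the row before left it, along the tool's axes as they then stand; what a row does not reach is not made up. A row lasts 1/8 s, in which the tool goes at most 62.5 mm and 10.7 degrees, less where a joint would pass 70% of its speed; a pose out of reach is approached as far as the arm can. A call with a gripper value outside its range is refused whole. "gripper" is the finger opening in mm, from 0 to 88.1, set as the call begins (left out, the last holds). The fingers move at their own pace and stop on an object; "newtons" is the grip in N (left out, the last holds). Time passes only in rows, so rows that do not move let the fingers close. It gives the time, the measured TCP pose, the force and the opening at its end, in the units of the state.
- get_state(): the state, without advancing time (a new reading comes with each control period).
- capture(name): name is "scene" or "top" or "wrist"; returns the picture (384x512x3 uint8, red, green, blue); there is no depth.
- camera_info(name): a dict with "intrinsics" (3x3 intrinsics, pixels), "world_to_cam" (4x4, takes a point from world to camera coordinates); the wrist camera has in their place "hand_eye" (4x4, takes a point from camera to tool coordinates, whose origin is the TCP and whose axes are the tool frame's). Camera axes: x right, y up, looking along -z (the intrinsics and any distortion apply to the point x, -y, -z); pixel columns grow to the right and rows downward; lengths in m; the calibration is good to about 2 mm. A picture is of the moment at which its call begins: read the wrist's pose just before it. camera_info takes no time and is no camera call.
- sign_off(): hands the job in, once; it reports no verdict.
The state is a dict: "time": time; "joint_positions": joint angles; "qvel": joint speeds; "tau": joint torques, N m; "eef_pos": TCP position; "eef_rot": TCP orientation; "contact_force": force on the tool from outside, world axes, zero at the start; "torque": the same for the moment, N m; "finger_gap": opening from 0.0 (shut) to 1.0 (fully open).
Only numpy, scipy, OpenCV 4.12 (cv2) and the standard library are available. Lean on these libraries where they do the work, as an engineer would, in place of code of your own. Each camera call takes 0.05 s, during which the arm holds its last target.

TASK

Put the yellow L bracket flat on top of the bare-metal one on the stud, its upright leg pointing the opposite way so that the pair is balanced. Then set the blue hand nut on the stud, turn it back anticlockwise until it drops into the thread, and run it on clockwise about a quarter turn so that it is held; let go of it there and leave the other things where they are.

Things in the scene. Friction and masses are not known exactly. Their poses are not given: they have to be found in the camera images.
- stand_seat (a point): Centre of the top face of the fixed stand's dark round seat (90 mm across, 8 mm thick, on the cabinet top). z up; its yaw means nothing. From here a fixed vertical stud rises 78 mm: steel core 18 mm across, coned tip, brass right-hand thread 27 mm across on its upper part. How the stud is turned differs each time and is not given.
- stud_tip (a point): Top of the stud, on its axis, 78 mm above the seat. The core is 11 mm across here and widens to 18 mm over the first 7 mm down.
- thread_top (a point): On the stud axis at the height of the three thread starts, 70 mm above the seat, 120 degrees apart. From each start an open ramp falls 0.075 mm per degree towards clockwise (seen from above) and is shut off after 67 degrees by an upright stop tooth as high as the starts, so a nut on a ramp jams if turned clockwise and climbs if turned anticlockwise.
- thread_pocket (a point): On the stud axis, 62 mm above the seat: height of the floor of the three pockets. A pocket lies anticlockwise of each start, 40 degrees wide up to the next tooth, and lets a nut pin drop in 10 to 30 degrees past the start. Clockwise from it the nut runs down under the starts, 27 mm per turn, 2 mm axial play, for about 170 degrees to a dead end.
- nut_center (a point): Centre (half-way up, on the axis) of the loose blue flanged nut, z up, flange down. 36 mm tall, hexagon 44 mm across flats (flats face its own x and every 60 degrees), flange 54 mm across on the lowest 5 mm, 160 g. Height above the seat: 79.5 to 84 mm riding on ramps, 84 on starts or teeth, 75 to 77.5 in the pockets, then 6.75 lower per quarter turn; friction holds it there.
- nut_pins (a point): On the nut's axis, 6 mm above its underside, level with the three pins in its 29 mm bore: 4 mm thick, pointing inward, tips on a 21 mm circle, 120 degrees apart, one on the nut's own +x.
- bracket_a_hole (a point): Bare-metal L bracket already on the stand, loose, flat on the seat round the stud. The point is the centre of its hole, half-way up its 5 mm plate; x points from the hole along the plate to the upright leg, z up. Same shape as the yellow bracket.
- bracket_b_hole (a point): Centre of the hole, half-way up the plate, of the loose yellow L bracket, which lies plate down. The plate is 97 x 46 x 5 mm, from 36 mm behind the hole to 61 mm ahead of it; the hole is 33 mm across. x points from the hole to the upright leg, z up. Weighs about 130 g.
- bracket_b_leg (a point): Centre of the upright leg of the yellow L bracket: 5 mm thick along x, 46 mm wide along y, its top 44 mm above the plate's underside (22 mm above this point). It lies 58.5 mm ahead of the hole along x. Same axes as bracket_b_hole. Can be pinched from above.
- ball_bearing: steel ball bearing, 52 mm across, 15 mm tall, lying flat. Bystander; origin at the centre of its underside.
- cap_screw: black socket-head screw, 16 x 52 mm, lying. Bystander; origin at the centre of its underside.
- spanner: small steel spanner, 126 mm long, 8 mm thick, lying. Bystander; origin at the centre of its underside.
- steel_ring: plain dark ring, 63 mm across, 22 mm tall, lying flat. Bystander; origin at the centre of its underside.
- hex_key: black L-shaped hex key, 31 x 83 x 6 mm, lying. Bystander; origin at the centre of its underside.
- red_driver: small screwdriver with red handle, 101 mm long, lying. Bystander; origin at the centre of its underside.

How it is judged:
On the way, in this order (a step that is already met when the one before it is completed fails the run):
1. the yellow bracket lies flat on the other bracket round the stud, leg opposite (horizontal distance between bracket_b_hole and stand_seat below 0.006 m and z of bracket_b_hole in the frame of stand_seat between 0.005 and 0.0115 m and angle between bracket_b_hole's own z axis and vertical below 0.1 rad and x of bracket_b_leg in the frame of bracket_a_hole below -0.047 m), for 0.2 s.
2. the nut sits upright on the stud (horizontal distance between nut_center and stand_seat below 0.004 m and angle between nut_center's own z axis and vertical below 0.1 rad and z of nut_center in the frame of stand_seat below 0.088 m), for 0.2 s.
At the end, for the whole second after the job is handed in: Yellow bracket flat on the bare one, hole within 6 mm of the stud axis, leg opposite within about 30 degrees; bare bracket still on the seat; nut upright, within 4 mm of the stud axis, its centre less than 72 mm above the seat (40 to 60 degrees past the drop); all at rest (all of step 1 and horizontal distance between nut_center and stand_seat below 0.004 m and angle between nut_center's own z axis and vertical below 0.1 rad and z of nut_center in the frame of stand_seat below 0.072 m and horizontal distance between bracket_a_hole and stand_seat below 0.006 m and z of bracket_a_hole in the frame of stand_seat below 0.005 m and linear speed of each of nut, bracket_b below 0.01 m/s); the robot touches nothing.
It fails at once if a bystander is shifted by more than 25 mm (distance of any of ball_bearing, cap_screw, spanner, steel_ring, hex_key, red_driver from where it was at the start of the episode above 0.025 m).
It fails at once if the bare bracket is pulled up off the seat (z of bracket_a_hole in the frame of stand_seat above 0.02 m).
It also fails if it takes over 61 s, if anything falls off the work surface, if the arm or the gripper's body presses on something with over 40 N, if the wrist force passes 120 N, or if a joint passes its speed limit or range.

## Working session

There is one attempt and no reset: what is moved stays moved. The work goes in short steps, Python scripts to look and compute and a tool call to move; the robot and the scene stay as the last step left them, time stands still between calls to the robot, and variables do not carry over. Pictures are saved under pics/ and viewed, and the job is handed in when it is done.

Besides the shell and the picture viewer there is one more tool, called after ">>>" by a JSON object that holds its "name" and its "arguments", one argument or row to a line. apply_moves: Moves the arm, as the interface text tells. Its arguments: {"type":"object","properties":{"linear":{"type":"array","items":{"type":"array","items":{"type":"number"}}},"turn":{"type":"array","items":{"type":"number"}},"gripper":{"type":"number"},"newtons":{"type":"number"}},"required":["linear","turn"]}

```bash
ls; mkdir -p pics
python3 - <<'E'
from plant import *
import cv2,numpy as np
s=get_state(); print(s)
for n in ["scene","top","wrist"]:
    im=capture(n); cv2.imwrite(f"pics/{n}0.png",cv2.cvtColor(im,cv2.COLOR_RGB2BGR))
    print(n,camera_info(n))
E
```

```text
pics
{'time': 0.0, 'joint_positions': array([ 1.25309954e+00,  2.64721493e-01,  1.60534645e+00, -1.14531894e-05,
        1.27371374e+00, -3.68887162e-02]), 'qvel': array([-7.42312661e-04,  1.91775180e-03, -1.04260773e-04, -6.11319750e-05,
        1.76246515e-03,  5.88386130e-04]), 'tau': array([ 2.07367343e-04, -5.02096796e+01, -3.56881607e+01,  7.27285375e-02,
        2.90433678e-02, -1.61064982e-04]), 'eef_pos': array([0.18684197, 0.64789216, 0.23742423]), 'eef_rot': array([-3.14152286e+00,  2.18794337e-03,  1.28999170e+00]), 'contact_force': array([-0.12834587, -0.31234512, -0.2952469 ]), 'torque': array([ 0.01516819, -0.01608587, -0.02258643]), 'finger_gap': 1.0002159151496557}
scene {'intrinsics': array([[432.97694827,   0.        , 266.57345745],
       [  0.        , 432.97694827, 191.27154661],
       [  0.        ,   0.        ,   1.        ]]), 'world_to_cam': array([[-0.5443975 ,  0.83872135,  0.01333625,  0.28861818],
       [-0.62169415, -0.41410089,  0.66484347,  0.27465455],
       [ 0.56314097,  0.35364806,  0.74686364, -1.21605464],
       [ 0.        ,  0.        , 
[... 294 characters left out ...]
78097, -0.01310203,  0.06528   , -0.550012  ],
       [-0.06545594, -0.0134817 ,  0.99776438, -0.94821937],
       [ 0.        ,  0.        ,  0.        ,  1.        ]])}
wrist {'intrinsics': array([[274.65307996,   0.        , 258.95995178],
       [  0.        , 274.65307996, 192.905855  ],
       [  0.        ,   0.        ,   1.        ]]), 'hand_eye': array([[ 9.99999145e-01,  4.36829254e-05,  1.30666797e-03,
        -3.73422748e-04],
       [ 4.31135739e-04, -9.54553678e-01, -2.98038738e-01,
        -7.74925711e-02],
       [ 1.23426552e-03,  2.98039046e-01, -9.54552881e-01,
        -1.47457587e-01],
       [ 0.00000000e+00,  0.00000000e+00,  0.00000000e+00,
         1.00000000e+00]])}
```

View pics/scene0.png

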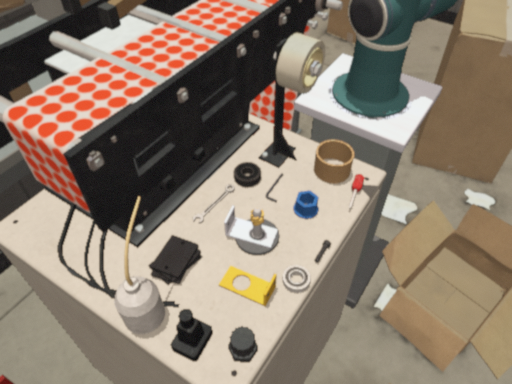

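View pics/top0.png

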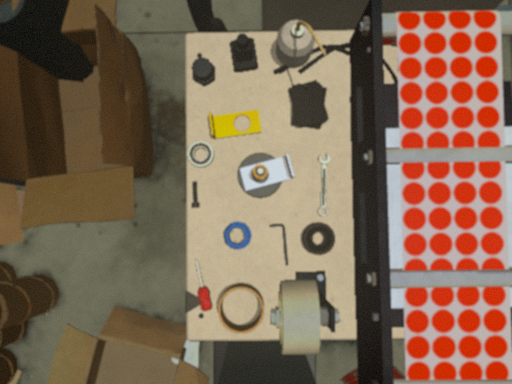

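View pics/wrist0.png

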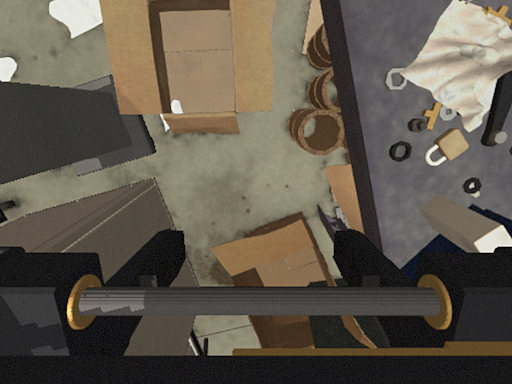

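Run:
```python
from plant import *
import plant
print([n for n in dir() if not n.startswith('__')])
print(camera_info("top").keys())
for n in dir(plant):
    if 'hold' in n.lower(): print(n,getattr(plant,n))
```

```text
['PlanningError', 'camera_info', 'capture', 'get_state', 'hold_point_z', 'plant', 'sign_off']
dict_keys(['intrinsics', 'world_to_cam'])
hold_point_z -0.0187
```

```bash
cat > h.py <<'E'
from plant import *
import cv2,numpy as np
from scipy.spatial.transform import Rotation as R
def cam(name,state=None):
    c=camera_info(name); K=c['intrinsics']
    if name=='wrist':
        s=state; T=np.eye(4); T[:3,:3]=R.from_euler('xyz',s['eef_rot']).as_matrix(); T[:3,3]=s['eef_pos']
        C=T@c['hand_eye']
    else: C=np.linalg.inv(c['world_to_cam'])
    return K,C
def ray(name,uv,state=None):
    K,C=cam(name,state); x=(uv[0]-K[0,2])/K[0,0]; y=(uv[1]-K[1,2])/K[1,1]
    d=C[:3,:3]@np.array([x,-y,-1.]); return C[:3,3],d
def onz(name,uv,z,state=None):
    o,d=ray(name,uv,state); return o+d*(z-o[2])/d[2]
def proj(name,p,state=None):
    K,C=cam(name,state); q=np.linalg.inv(C)@np.append(p,1.); return np.array([K[0,0]*q[0]/-q[2]+K[0,2],K[1,1]*-q[1]/-q[2]+K[1,2]])
def tri(a,b):
    (o1,d1),(o2,d2)=a,b; d1=d1/np.linalg.norm(d1); d2=d2/np.linalg.norm(d2)
    A=np.stack([d1,-d2],1); t=np.linalg.lstsq(A,o2-o1,rcond=None)[0]
    p,q=o1+t[0]*d1,o2+t[1]*d2; return (p+q)/2,np.linalg.norm(p-q)
def bgr(im): return cv2.cvtColor(im,cv2.COLOR_RGB2BGR)
def blob(mask,minA=30):
    n,l,st,c=cv2.connectedComponentsWithStats(mask.astype(np.uint8)); r=[(st[i],c[i],l==i) for i in range(1,n) if st[i][4]>=minA]
    return sorted(r,key=lambda t:-t[0][4])
E
python3 - <<'E'
from h import *
t=cv2.imread('pics/top0.png'); s=cv2.imread('pics/scene0.png')
cv2.imwrite('pics/topz.png',cv2.resize(t[80:280,180:360],None,fx=3.3,fy=3,interpolation=cv2.INTER_CUBIC)[:600,:800])
cv2.imwrite('pics/scz.png',cv2.resize(s[150:310,180:350],None,fx=3.5,fy=3.5,interpolation=cv2.INTER_CUBIC))
for n,im in (('top',t),('scene',s)):
    hsv=cv2.cvtColor(im,cv2.COLOR_BGR2HSV)
    for nm,lo,hi in (('yel',(22,180,120),(33,255,255)),('blue',(100,130,50),(125,255,255))):
        for b in blob(cv2.inRange(hsv,lo,hi)>0)[:3]:
            cs,_=cv2.findContours(b[2].astype(np.uint8),0,2); c=max(cs,key=cv2.contourArea)
            print(n,nm,b[0],b[1],cv2.minAreaRect(c))
E
```

```text
top yel [210 110  50  28 776] [232.34664948 124.00257732] ((234.51502990722656, 123.67261505126953), (23.51993751525879, 48.72916030883789), 85.03025817871094)
top blue [225 223  25  25 225] [237.64       234.76444444] ((237.25001525878906, 235.25001525878906), (23.33452033996582, 24.041629791259766), 45.0)
scene blue [295 192  23  26 453] [306.02207506 204.57174393] ((306.0, 204.5), (25.0, 22.0), 90.0)
```

View pics/topz.png

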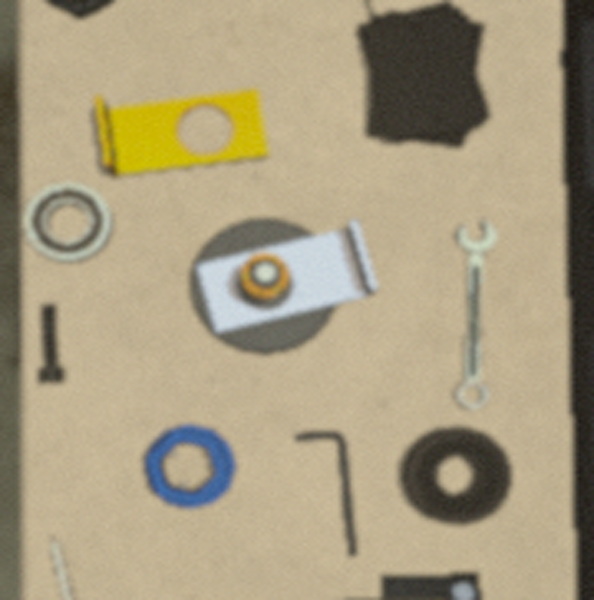

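View pics/scz.png

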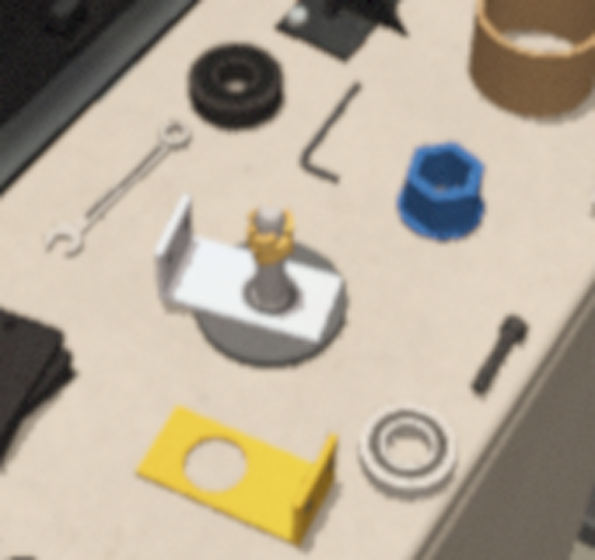

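Run:
```python
from h import *
t=cv2.imread('pics/top0.png'); s=cv2.imread('pics/scene0.png')
def ell(m,minA=20):
    cs,h=cv2.findContours(m.astype(np.uint8),cv2.RETR_CCOMP,cv2.CHAIN_APPROX_NONE)
    return [(c,h[0][i]) for i,c in enumerate(cs) if len(c)>=8]
# yellow
for n,im in (('top',t),('scene',s)):
    hsv=cv2.cvtColor(im,cv2.COLOR_BGR2HSV)
    m=cv2.inRange(hsv,(20,150,90),(35,255,255))
    for b in blob(m>0,100)[:3]:
        x,y,w,h,A=b[0]; print(n,b[0])
        cs,hh=cv2.findContours(b[2].astype(np.uint8),cv2.RETR_CCOMP,cv2.CHAIN_APPROX_NONE)
        for i,c in enumerate(cs):
            if len(c)<8: continue
            e=cv2.fitEllipse(c); mm=cv2.moments(c); cen=(mm['m10']/mm['m00'],mm['m01']/mm['m00'])
            print(' hole' if hh[0][i][3]>=0 else ' outer',e, cen, onz(n,cen,0.005)*1000, cv2.approxPolyDP(c,3,True).reshape(-1,2).tolist())
# stud
print('proj')
hsv=cv2.cvtColor(t,cv2.COLOR_BGR2HSV)
m=cv2.inRange(hsv,(8,100,60),(22,255,255))
for b in blob(m>0,15)[:6]: print(b[0],b[1])
```

```text
top [209 110  52  28 882]
 outer ((234.20130920410156, 123.5120849609375), (24.898813247680664, 61.003231048583984), 84.4627914428711) (234.64279993592822, 123.74499439372096) [688.2591697   60.20593509   5.        ] [[257, 110], [217, 116], [209, 113], [211, 133], [221, 137], [260, 131]]
 hole ((241.76272583007812, 122.92884063720703), (17.92445945739746, 18.124025344848633), 90.43876647949219) (241.74044795783925, 122.93280632411067) [689.68323629  46.02390194   5.        ] [[239, 114], [251, 121], [243, 132], [233, 126]]
scene [220 267  56  38 849]
 outer ((250.02911376953125, 284.98101806640625), (28.2540225982666, 58.714054107666016), 105.97596740722656) (247.72722844617633, 285.24094820587754) [687.53342779  60.35331369   5.        ] [[230, 267], [220, 284], [265, 304], [275, 275], [267, 283]]
 hole ((267.72430419921875, 294.24188232421875), (2.720649480819702, 4.32650089263916), 22.553964614868164) (267.77777777777777, 294.2444444444444) [682.55035201 101.46035655   5.        ] [[268, 292], [267, 296]]
 hole ((241.02047729492188, 282.5401916503906), (17.153366088867188, 20.122303009033203), 82.583251953125) (241.02044609665427, 282.53903345724905) [689.76562286  46.7060817    5.        ] [[236, 275], [248, 276], [251, 285], [237, 291], [231, 285]]
proj
[    0     0   144   246 19900] [ 77.85045226 133.87497487]
[  48  306  160   78 5536] [120.5337789  346.95104769]
[218 284  46  49 581] [239.99483649 311.08433735]
[  0 265  34  79 383] [ 18.39947781 299.1462141 ]
[  0 293  10  53 257] [  3.04669261 314.21400778]
[ 25 276  31  37 193] [ 46.48186528 291.47668394]
```

Run:
```python
from h import *
t=cv2.imread('pics/top0.png'); s=cv2.imread('pics/scene0.png')
# bracket dir
for a,b,z in (((257,110),(217,116),.005),((260,131),(221,137),.005),((209,113),(211,133),.044)):
    p,q=onz('top',a,z),onz('top',b,z); print(p[:2],q[:2],np.degrees(np.arctan2(*(q-p)[1::-1])))
# nut
hsv=cv2.cvtColor(t,cv2.COLOR_BGR2HSV)
m=cv2.inRange(hsv,(100,110,40),(128,255,255)); b=blob(m>0)[0]
cs,hh=cv2.findContours(b[2].astype(np.uint8),cv2.RETR_CCOMP,cv2.CHAIN_APPROX_NONE)
for i,c in enumerate(cs):
    if len(c)>8: print(hh[0][i],cv2.fitEllipse(c),onz('top',cv2.fitEllipse(c)[0],.036),onz('top',cv2.fitEllipse(c)[0],.003))
# stud, seat
tip=tri(ray('top',(260,170.7)),ray('scene',(256.6,211.4)));print('tip',tip)
# seat ellipse: dark gray
cv2.imwrite('pics/st.png',np.hstack([cv2.resize(t[145:205,230:300],None,fx=6,fy=6,interpolation=cv2.INTER_CUBIC),cv2.resize(s[195:255,215:285],None,fx=6,fy=6,interpolation=cv2.INTER_CUBIC)])[:,:800])
```

```text
[0.71534569 0.01524889] [0.70444207 0.09531823] 97.75467543958038
[0.67288312 0.00982602] [0.66196589 0.0876685 ] 97.98352615485807
[0.70183942 0.10749423] [0.6630046  0.10391958] -174.74087697385704
[-1 -1  1 -1] ((237.07846069335938, 235.09115600585938), (24.364940643310547, 24.39707374572754), 62.46644592285156) [0.46749569 0.05633215 0.036     ] [0.46680983 0.05772674 0.003     ]
[-1 -1 -1  0] ((236.46182250976562, 235.2827606201172), (18.162559509277344, 18.549142837524414), 159.14303588867188) [0.46714625 0.05751015 0.036     ] [0.46644821 0.05894581 0.003     ]
tip (array([0.58481785, 0.01145119, 0.08354491]), np.float64(0.00028496351992992166))
```

View pics/st.png

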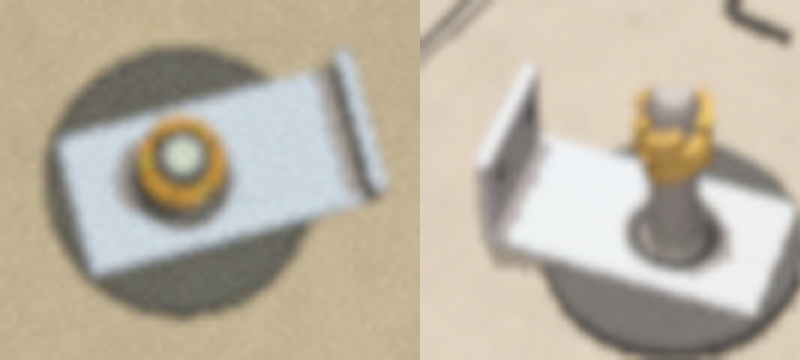

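```bash
cat >> h.py <<'E'
def plan(p,yaw,n,st=None):
    s=st or get_state(); p0=s['eef_pos']; y0=s['eef_rot'][2]
    dy=(yaw-y0+np.pi)%(2*np.pi)-np.pi; d=(np.array(p)-p0)*1000/n
    rows=[]
    for i in range(n):
        y=y0+dy*i/n; c,sn=np.cos(y),np.sin(y)
        rows.append([round(c*d[0]+sn*d[1],1),round(sn*d[0]-c*d[1],1),round(-d[2],1)])
    print('now',p0.round(4),s['eef_rot'].round(3),'t',s['time']); print('linear',rows); print('turn',[round(np.degrees(dy)/n,2)]*n)
E
python3 -c "
from h import *
plan([.6816,.1042,.15],np.radians(98),12)"
```

```text
now [0.1869 0.648  0.2377] [-3.142e+00  2.000e-03  1.290e+00] t 0.15
linear [[np.float64(-32.1), np.float64(52.2), np.float64(7.3)], [np.float64(-33.9), np.float64(51.0), np.float64(7.3)], [np.float64(-35.7), np.float64(49.8), np.float64(7.3)], [np.float64(-37.4), np.float64(48.5), np.float64(7.3)], [np.float64(-39.1), np.float64(47.2), np.float64(7.3)], [np.float64(-40.7), np.float64(45.8), np.float64(7.3)], [np.float64(-42.3), np.float64(44.3), np.float64(7.3)], [np.float64(-43.8), np.float64(42.8), np.float64(7.3)], [np.float64(-45.3), np.float64(41.2), np.float64(7.3)], [np.float64(-46.7), np.float64(39.6), np.float64(7.3)], [np.float64(-48.1), np.float64(38.0), np.float64(7.3)], [np.float64(-49.4), np.float64(36.3), np.float64(7.3)]]
turn [np.float64(2.01), np.float64(2.01), np.float64(2.01), np.float64(2.01), np.float64(2.01), np.float64(2.01), np.float64(2.01), np.float64(2.01), np.float64(2.01), np.float64(2.01), np.float64(2.01), np.float64(2.01)]
```

>>> {"name": "apply_moves", "arguments": {
  "linear": [
    [-30,50,7],
    [-32,50,7],
    [-34,49,7],
    [-36,48,7],
    [-38,47,7],
    [-40,45,7],
    [-42,44,7],
    [-43,42,7],
    [-45,41,7],
    [-46,39,7],
    [-47,38,7],
    [-47,36,7]
  ],
  "turn": [-2,-2,-2,-2,-2,-2,-2,-2,-2,-2,-2,-2],
  "gripper": 40
}}

```text
time: 1.65
eef_pos: [0.6764, 0.1182, 0.1541]
eef_rot: [-3.141, -0.0, 1.71]
contact_force: [1.3, -0.1, -0.3]
finger_gap: 0.453
```

```bash
sed -i 's/\[round(np.degrees(dy)\/n,2)\]/[float(round(-np.degrees(dy)\/n,2))]/; s/rows.append(\[\(.*\)\])$/rows.append([float(v) for v in (\1)])/' h.py
python3 - <<'E'
from h import *
plan([.6816,.1042,.15],np.radians(98),3)
E
```

```text
now [0.6764 0.1182 0.1541] [-3.141 -0.     1.71 ] t 1.65
linear [[-4.9, 1.1, 1.4], [-4.9, 1.1, 1.4], [-4.9, 1.1, 1.4]]
turn [-0.01, -0.01, -0.01]
```

>>> {"name": "apply_moves", "arguments": {
  "linear": [
    [-7,1.5,2],
    [-6,1,2],
    [0,0,0]
  ],
  "turn": [0,0,0]
}}

```text
time: 2.02
eef_pos: [0.6787, 0.1081, 0.1504]
eef_rot: [-3.14, -0.0, 1.709]
contact_force: [-0.5, -0.1, 0.5]
finger_gap: 0.457
```

```bash
cat > w.py <<'E'
from h import *
import sys,pickle
s=get_state(); im=capture('wrist'); n=sys.argv[1]
cv2.imwrite(f'pics/{n}.png',bgr(im)); pickle.dump(s,open(f'pics/{n}.pkl','wb'))
print(s['time'],s['eef_pos'],s['eef_rot'])
E
python3 w.py w1
```

```text
2.025 [0.67866369 0.10813718 0.15038038] [-3.14049265e+00 -3.40003390e-04  1.70944501e+00]
```

View pics/w1.png

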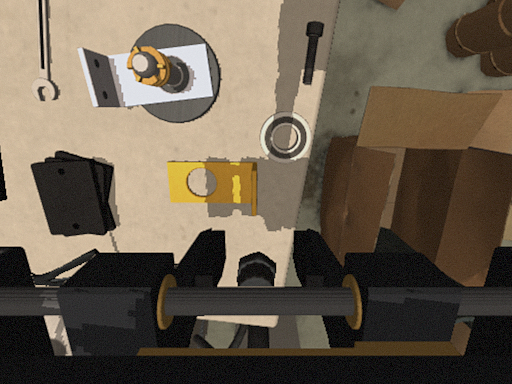

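Run:
```python
from h import *
import pickle
s=pickle.load(open('pics/w1.pkl','rb')); im=cv2.imread('pics/w1.png')
hsv=cv2.cvtColor(im,cv2.COLOR_BGR2HSV)
print('pred hole',proj('wrist',[.6897,.0463,.005],s),'leg',proj('wrist',[.6816,.1042,.044],s))
m=cv2.inRange(hsv,(20,150,60),(35,255,255)); m[:150]=0
for b in blob(m>0,100)[:2]:
    cs,hh=cv2.findContours(b[2].astype(np.uint8),cv2.RETR_CCOMP,cv2.CHAIN_APPROX_NONE)
    for i,c in enumerate(cs):
        if len(c)<12: continue
        print(hh[0][i],cv2.fitEllipse(c),cv2.approxPolyDP(c,3,True).reshape(-1,2).tolist())
cv2.imwrite('pics/w1z.png',np.vstack([cv2.resize(im[20:120,70:270],None,fx=3.3,fy=3,interpolation=cv2.INTER_CUBIC),cv2.resize(im[145:235,150:350],None,fx=3.3,fy=3.3,interpolation=cv2.INTER_CUBIC)])[:600])
for uv in ((169,162),(169,203),(202,182)): print(onz('wrist',uv,.005,s))
```

```text
pred hole [202.63360592 183.32084048] leg [255.04309091 193.87746392]
[-1 -1 -1 -1] ((187.11248779296875, 181.2061767578125), (41.77912139892578, 47.35309600830078), 106.8221664428711) [[167, 162], [171, 201], [204, 202], [205, 197], [191, 194], [185, 183], [188, 173], [204, 167], [204, 162]]
[-1 -1 -1 -1] ((236.03970336914062, 188.94383239746094), (8.119272232055664, 33.15049743652344), 177.87672424316406) [[234, 175], [233, 202], [240, 202], [239, 176]]
[0.67089871 0.00849459 0.005     ]
[0.7179491  0.01044226 0.005     ]
[0.68828861 0.0454905  0.005     ]
```

View pics/w1z.png

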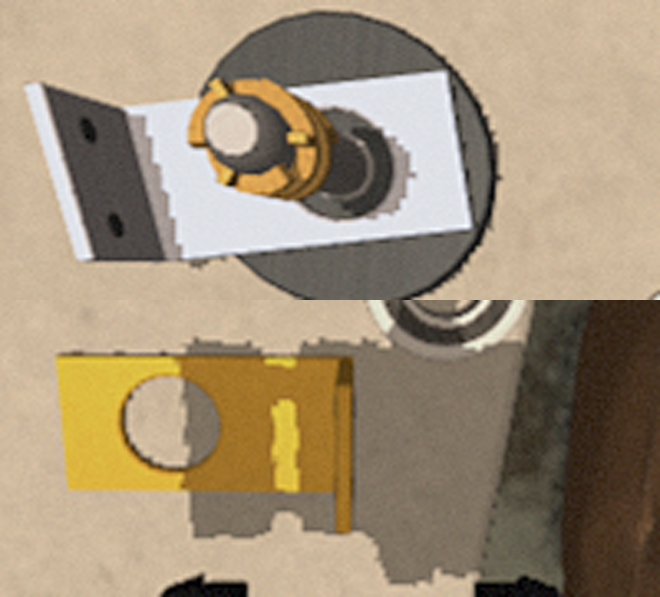

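Run:
```python
from h import *
plan([.6816,.1042,.017],np.radians(98),4)
print(onz('top',(201,154),.007))
```

```text
now [0.6788 0.1085 0.1507] [-3.141 -0.     1.71 ] t 2.075
linear [[-1.2, 0.5, 33.4], [-1.2, 0.5, 33.4], [-1.2, 0.5, 33.4], [-1.2, 0.5, 33.4]]
turn [-0.01, -0.01, -0.01, -0.01]
[0.62813078 0.12753726 0.007     ]
```

>>> {"name": "apply_moves", "arguments": {
  "linear": [
    [-3,1,25],
    [-2,1,33],
    [0,0,33],
    [0,0,30],
    [0,0,12],
    [0,0,0]
  ],
  "turn": [0,0,0,0,0,0],
  "gripper": 32
}}

```text
time: 2.82
eef_pos: [0.6815, 0.1036, 0.0173]
eef_rot: [-3.14, -0.0, 1.71]
contact_force: [-0.1, 0.5, 0.6]
finger_gap: 0.365
```

```bash
python3 w.py w2; python3 -c "
from h import *
print(get_state()['finger_gap'])"
```

```text
2.825 [0.68151349 0.10355709 0.017322  ] [-3.14021524e+00 -1.24008421e-04  1.71001840e+00]
0.36475731704377146
```

View pics/w2.png

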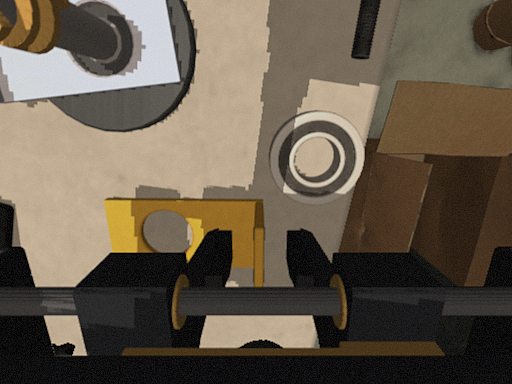

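Fingers straddle the leg (leg at col 258, fingers at 230/290). Close.

>>> {"name": "apply_moves", "arguments": {
  "linear": [
    [0,0,0],
    [0,0,0],
    [0,0,0],
    [0,0,0]
  ],
  "turn": [0,0,0,0],
  "gripper": 0,
  "newtons": 40
}}

```text
time: 3.38
eef_pos: [0.6829, 0.1027, 0.0186]
eef_rot: [3.14, -0.0, 1.709]
contact_force: [-0.8, -0.6, 4.0]
finger_gap: 0.052
```

>>> {"name": "apply_moves", "arguments": {
  "linear": [
    [0,0,-10],
    [0,0,-20],
    [0,0,-30],
    [0,0,-30],
    [0,0,-30],
    [0,0,-10],
    [0,0,0]
  ],
  "turn": [0,0,0,0,0,0,0]
}}

```text
time: 4.25
eef_pos: [0.683, 0.1028, 0.149]
eef_rot: [3.139, 0.0, 1.709]
contact_force: [-0.1, 0.3, -2.3]
finger_gap: 0.054
```

```bash
python3 w.py w3
python3 - <<'E'
from h import *
for n in ('scene','top'): cv2.imwrite(f'pics/{n}3.png',bgr(capture(n)))
s=cv2.imread('pics/scene3.png')[130:300,150:350]; t=cv2.imread('pics/top3.png')[60:230,180:340]
cv2.imwrite('pics/c3.png',np.hstack([cv2.resize(s,(400,340),interpolation=2),cv2.resize(t,(320,340),interpolation=2)]))
E
```

```text
4.25 [0.68295152 0.10276184 0.14903816] [3.13939057e+00 7.24654925e-05 1.70891751e+00]
```

View pics/w3.png

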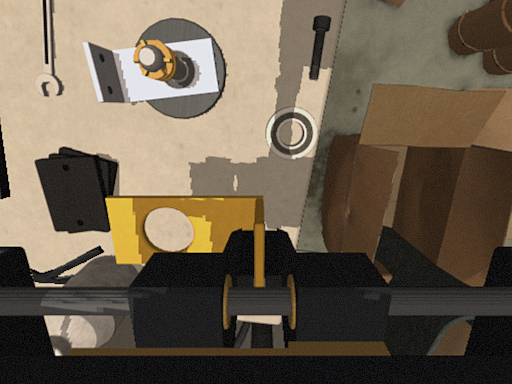

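View pics/c3.png

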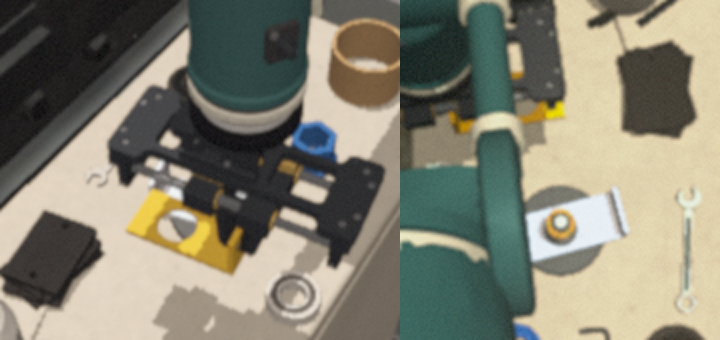

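Run:
```python
from h import *
import pickle
for n in ('w1','w3'):
    s=pickle.load(open(f'pics/{n}.pkl','rb')); im=cv2.imread(f'pics/{n}.png')
    hsv=cv2.cvtColor(im,cv2.COLOR_BGR2HSV)
    y0,x0=(30,120) if n=='w1' else (30,125)
    cv2.imwrite(f'pics/{n}s.png',cv2.resize(im[y0:y0+80,x0:x0+90],None,fx=8,fy=7,interpolation=cv2.INTER_CUBIC))
    for tip in ([.585,.0115,.086],): print(n,'proj tip',proj('wrist',tip,s))
s=pickle.load(open('pics/w3.pkl','rb')); im=cv2.imread('pics/w3.png')
g=cv2.cvtColor(im,cv2.COLOR_BGR2HSV)
m=cv2.inRange(g,(20,150,60),(35,255,255)); hole=(m[200:262,135:203]==0).astype(np.uint8)
for b in blob(hole>0,200)[:2]:
    cs,_=cv2.findContours(b[2].astype(np.uint8),0,1); e=cv2.fitEllipse(max(cs,key=len)); print(b[0],e)
    uv=np.array(e[0])+[135,200]; p=onz('wrist',uv,s['eef_pos'][2]-.0183+.005,s)
    T=R.from_euler('xyz',s['eef_rot']).as_matrix(); print(uv,p,'in tool mm',T.T@(p-s['eef_pos'])*1000)
```

```text
w1 proj tip [142.3776279   65.19405264]
w3 proj tip [149.1841991   59.07387365]
[   0    0   68   62 3588] ((33.015113830566406, 29.62583351135254), (70.48099517822266, 74.54095458984375), 123.40409851074219)
[168.01511383 229.62583351] [0.68816829 0.04426434 0.13573816] in tool mm [-58.65768547  -2.91627635  13.29786106]
```

View pics/w3s.png

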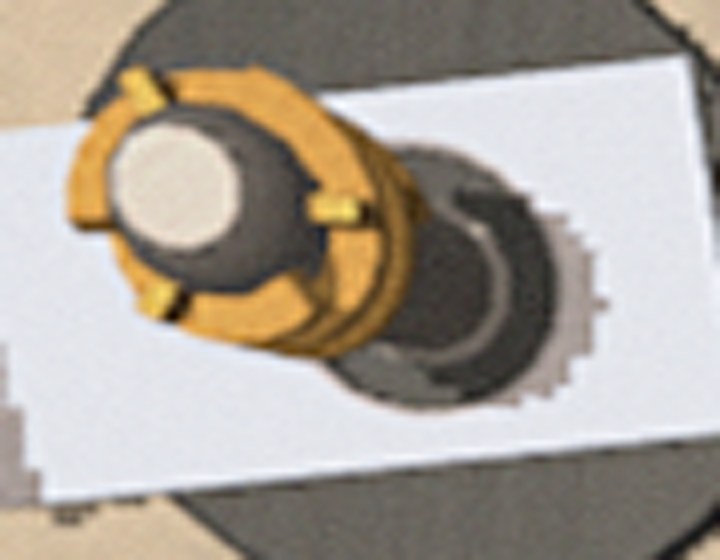

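View pics/w1s.png

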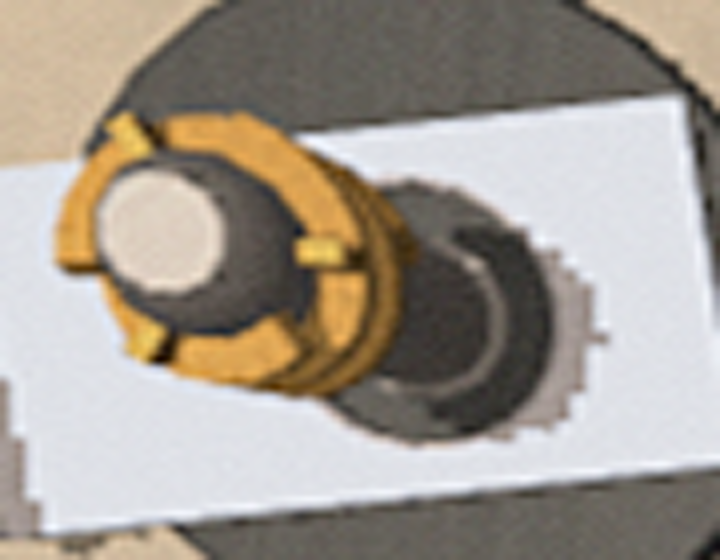

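Run:
```python
from h import *
import pickle
for n,o,tip,teeth,starts in (('w3',(125,30),(178,186),[(145,90),(337,208),(163,298)],[(75,215),(255,70),(312,288)]),('w1',(120,30),(160,230),[(130,132),(322,250),(150,340)],[(65,258),(240,117),(295,330)])):
    s=pickle.load(open(f'pics/{n}.pkl','rb'))
    f=lambda p:(p[0]/8+o[0]-.5,p[1]/7+o[1]-.5)
    c=onz('wrist',f(tip),.086,s); print(n,'tip',c)
    c2=onz('wrist',f(tip),.086,s)
    for q in teeth:
        p=onz('wrist',f(q),.078,s)-c; print(' tooth',p[:2]*1000,np.linalg.norm(p[:2])*1000,np.degrees(np.arctan2(p[1],p[0])), np.degrees(np.arctan2(p[1],p[0]))%120)
    for q in starts:
        p=onz('wrist',f(q),.078,s)-c; print(' start',np.linalg.norm(p[:2])*1000,np.degrees(np.arctan2(p[1],p[0])), np.degrees(np.arctan2(p[1],p[0]))%120)
# bare bracket yaw from w3: plate far edge corners (zoom->px)
s=pickle.load(open('pics/w3.pkl','rb')); f=lambda p:(p[0]/8+125-.5,p[1]/7+30-.5)
a=onz('wrist',f((50,500)),.013,s);b=onz('wrist',f((715,432)),.013,s);print(a,b,np.degrees(np.arctan2(*(a-b)[1::-1])))
```

```text
w3 tip [0.58332359 0.00979009 0.086     ]
 tooth [-9.35494141 -6.16547865] 11.203930373454494 -146.61267423789016 93.38732576210984
 tooth [-0.75000633 11.15237956] 11.177570370021124 93.84739322476265 93.84739322476265
 tooth [10.03189841 -4.30977854] 10.9184786821794 -23.248721545697833 96.75127845430217
 start 12.707814778392098 -75.59505267143192 44.404947328568085
 start 12.99110480554594 164.48383095613644 44.483830956136444
 start 11.65717705467037 51.89211175874883 51.89211175874883
w1 tip [0.58343692 0.00946852 0.086     ]
 tooth [-9.61157953 -6.0784872 ] 11.372355419889553 -147.6902102026437 92.3097897973563
 tooth [-0.81762637 11.41238365] 11.441635089033236 94.09788488952444 94.09788488952444
 tooth [10.15830573 -4.12133668] 10.962508443759123 -22.082937179185027 97.91706282081498
 start 12.335582058340782 -74.96611586529454 45.03388413470546
 start 12.917880557722976 163.29958152159548 43.299581521595485
 start 11.739647941175422 51.43737716183256 51.43737716183256
[ 0.6177647  -0.03354839  0.013     ] [0.59769642 0.04626642 0.013     ] -75.88637204517703
```

Run:
```python
from h import *
print(tri(ray('top',(300,318)),ray('scene',(300,62))))
print(tri(ray('top',(300,352)),ray('scene',(312,62))))
plan([.5719,.0672,.149],np.radians(104.1),5)
print(get_state()['joint_positions'])
t=cv2.imread('pics/top0.png');s=cv2.imread('pics/scene0.png')
cv2.imwrite('pics/lamp.png',np.hstack([cv2.resize(t[250:370,200:360],None,fx=2.4,fy=2.4),cv2.resize(s[20:180,250:390],(400,288))]))
```

```text
(array([ 0.35368378, -0.04189218,  0.26570624]), np.float64(0.000305763495477103))
(array([ 0.29893485, -0.04310535,  0.23732396]), np.float64(7.003932693282846e-05))
now [0.6812 0.1026 0.1459] [-3.139 -0.     1.709] t 4.4
linear [[-4.0, -22.6, -0.6], [-3.5, -22.7, -0.6], [-3.0, -22.8, -0.6], [-2.5, -22.8, -0.6], [-2.0, -22.9, -0.6]]
turn [-1.24, -1.24, -1.24, -1.24, -1.24]
[ 1.13305976e-01  3.57386156e-01  1.65891620e+00  1.85406449e-06
  1.12817322e+00 -1.59555569e+00]
```

View pics/lamp.png

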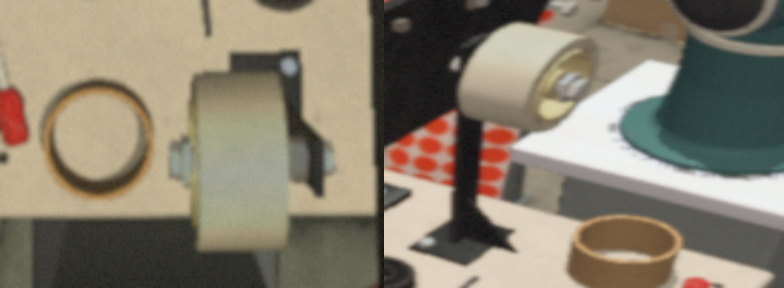

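>>> {"name": "apply_moves", "arguments": {
  "linear": [
    [-4,-20,0],
    [-3.5,-24,-1],
    [-3,-25,-1],
    [-2.5,-25,-1],
    [-2,-20,0],
    [0,0,0],
    [0,0,0]
  ],
  "turn": [-1.2,-1.2,-1.2,-1.2,-1.2,0,0]
}}

```text
time: 5.28
eef_pos: [0.5732, 0.0676, 0.1502]
eef_rot: [-3.141, -0.0, 1.813]
contact_force: [-0.3, -0.1, -1.2]
finger_gap: 0.052
```

```bash
python3 w.py w4
python3 - <<'E'
from h import *
for n in ('scene',): cv2.imwrite(f'pics/{n}4.png',bgr(capture(n)))
E
```

```text
5.275 [0.57318409 0.06763595 0.1501729 ] [-3.14136895e+00 -1.50521089e-04  1.81319568e+00]
```

View pics/w4.png

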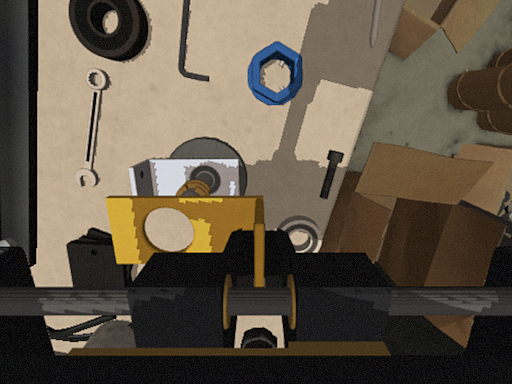

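View pics/scene4.png

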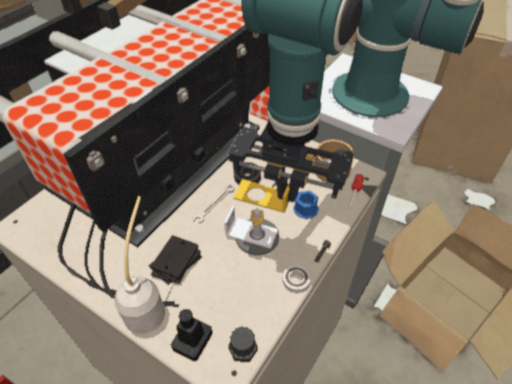

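Run:
```python
from h import *
import pickle
s=pickle.load(open('pics/w4.pkl','rb'))
im=cv2.imread('pics/scene4.png')
for p in ([.5834,.0096,.137],[.585,.0115,.137],[.5834,.0096,.086],[.585,.0115,.086]): print(proj('scene',p),proj('wrist',p,s))
g=cv2.cvtColor(im,cv2.COLOR_BGR2HSV); m=cv2.inRange(g,(20,150,90),(35,255,255))
b=blob(m>0,100)[0]; print(b[0]); cs,hh=cv2.findContours(b[2].astype(np.uint8),cv2.RETR_CCOMP,1)
for i,c in enumerate(cs):
    if len(c)>10: print(cv2.fitEllipse(c)[0])
T=R.from_euler('xyz',s['eef_rot']).as_matrix(); h=T@np.array([-58.66,-2.92,13.3])/1000+s['eef_pos']; print(h)
plan([.5719,.0672,.114],np.radians(104.1),2)
```

```text
[255.99301456 191.78860895] [167.49024398 228.20753998]
[256.37264398 192.77826949] [170.08176214 231.08271302]
[256.12537444 209.67053196] [187.41658994 201.9438386 ]
[256.48758781 210.64849938] [189.39337691 204.26539405]
[234 179  55  33 737]
(262.0856628417969, 194.47744750976562)
(255.94427490234375, 193.9676513671875)
[0.58442639 0.00999122 0.13686473]
now [0.5736 0.0677 0.1505] [ 3.141 -0.     1.814] t 5.375
linear [[-0.1, -0.9, 18.2], [-0.0, -0.9, 18.2]]
turn [-0.1, -0.1]
```

>>> {"name": "apply_moves", "arguments": {
  "linear": [
    [0,-1,18],
    [0,-0.5,18],
    [0,0,2],
    [0,0,0]
  ],
  "turn": [0,0,0,0]
}}

```text
time: 5.88
eef_pos: [0.571, 0.0671, 0.1119]
eef_rot: [-3.14, -0.0, 1.814]
contact_force: [-0.1, -0.2, -1.1]
finger_gap: 0.053
```

```bash
python3 w.py w5
python3 - <<'E'
from h import *
import pickle
s=pickle.load(open('pics/w5.pkl','rb'))
cv2.imwrite('pics/scene5.png',bgr(capture('scene')))
w=cv2.imread('pics/w5.png')[170:280,90:270]; c=cv2.imread('pics/scene5.png')[165:255,210:310]
cv2.imwrite('pics/c5.png',np.vstack([cv2.resize(w,None,fx=3,fy=3,interpolation=2),cv2.resize(c,(540,486),interpolation=2)])[:,:])
cv2.imwrite('pics/c5.png',cv2.imread('pics/c5.png')[:600])
T=R.from_euler('xyz',s['eef_rot']).as_matrix(); h=T@np.array([-58.66,-2.92,13.3])/1000+s['eef_pos']; print(h,proj('wrist',[.5834,.0096,.086],s))
E
```

```text
5.875 [0.57096699 0.06711668 0.11188034] [-3.14017419e+00 -2.41283410e-04  1.81355737e+00]
[0.58221444 0.00947337 0.09857034] [173.68945004 223.47580929]
```

View pics/c5.png

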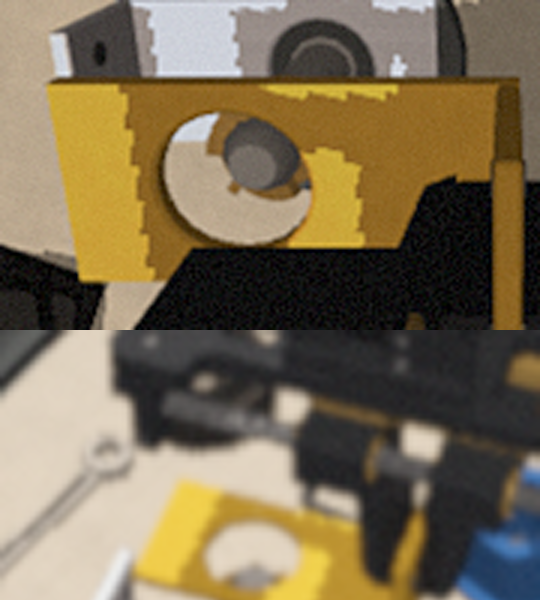

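Run:
```python
from h import *
import pickle
s=pickle.load(open('pics/w5.pkl','rb')); z=s['eef_pos'][2]
f=lambda p:(p[0]/3+90-.33,p[1]/3+170-.33)
tip=onz('wrist',f((250,165)),.086,s)
im=cv2.imread('pics/w5.png'); g=cv2.cvtColor(im,cv2.COLOR_BGR2HSV)
hole=onz('wrist',f((238,179)),z-.0133,s)
print(tip,hole,(tip-hole)*1000)
```

```text
[0.58439498 0.00927693 0.086     ] [0.58180714 0.01010426 0.09858034] [  2.58783412  -0.8273317  -12.58033952]
```

Run:
```python
from h import *
import pickle
s=pickle.load(open('pics/w5.pkl','rb')); z=s['eef_pos'][2]
out=[]
for n,box in (('w5',(195,255,138,200)),('scene5',(185,225,235,280))):
    im=cv2.imread(f'pics/{n}.png'); g=cv2.cvtColor(im,cv2.COLOR_BGR2HSV)
    m=cv2.inRange(g,(18,150,60),(35,255,255)); y0,y1,x0,x1=box
    k=cv2.resize(im[y0:y1,x0:x1],None,fx=8,fy=8,interpolation=cv2.INTER_CUBIC)
    out.append(cv2.resize(k,(390,390*k.shape[0]//k.shape[1]))); print(390/(x1-x0))
h=max(o.shape[0] for o in out); out=[cv2.copyMakeBorder(o,0,h-o.shape[0],0,5,0) for o in out]
cv2.imwrite('pics/c5b.png',np.hstack(out))
```

```text
6.290322580645161
8.666666666666666
```

View pics/c5b.png

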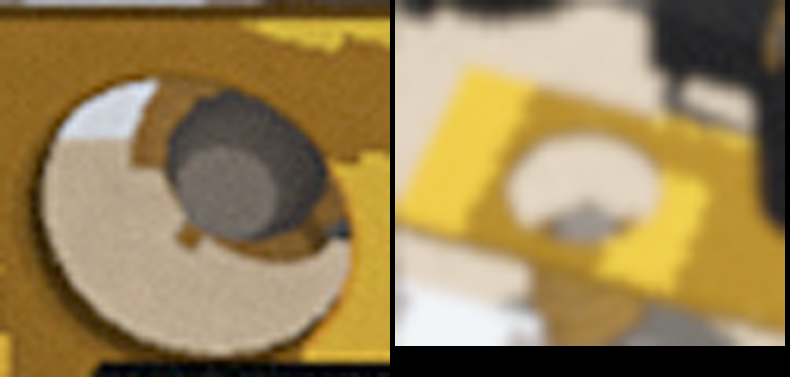

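Run:
```python
from h import *
import pickle
s=pickle.load(open('pics/w5.pkl','rb')); z=s['eef_pos'][2]
tip=onz('wrist',(174.1-.4,225.7-.4),.086,s); hole=onz('wrist',(169.2-.4,229.3-.4),z-.0133,s); print(tip,hole,(tip-hole)*1000)
tip=onz('scene',(256.6,211.4),.086); hole=onz('scene',(256.9-.4,206.7-.4),z-.0133); print(tip,hole,(tip-hole)*1000)
```

```text
[0.58474641 0.00981165 0.086     ] [0.58153536 0.0099336  0.09858034] [  3.21105087  -0.12195107 -12.58033952]
[0.58639859 0.01269434 0.086     ] [0.58476398 0.011431   0.09858034] [  1.63461726   1.26333662 -12.58033952]
```

>>> {"name": "apply_moves", "arguments": {
  "linear": [
    [0,2,4],
    [0,0,9],
    [0,0,0]
  ],
  "turn": [0,0,0]
}}

```text
time: 6.35
eef_pos: [0.5724, 0.0676, 0.0986]
eef_rot: [-3.14, -0.0, 1.814]
contact_force: [0.6, 0.6, -2.3]
finger_gap: 0.052
```

```bash
python3 w.py w6
python3 - <<'E'
from h import *
out=[]
cv2.imwrite('pics/scene6.png',bgr(capture('scene')))
for n,box in (('w6',(195,255,138,200)),('scene6',(185,225,235,280))):
    im=cv2.imread(f'pics/{n}.png'); y0,y1,x0,x1=box
    k=cv2.resize(im[y0:y1,x0:x1],None,fx=8,fy=8,interpolation=cv2.INTER_CUBIC)
    out.append(cv2.resize(k,(390,390*k.shape[0]//k.shape[1])))
h=max(o.shape[0] for o in out); out=[cv2.copyMakeBorder(o,0,h-o.shape[0],0,5,0) for o in out]
cv2.imwrite('pics/c6b.png',np.hstack(out))
E
```

```text
6.35 [0.57243218 0.06756328 0.09857487] [-3.13957393e+00 -3.24817656e-04  1.81360606e+00]
```

View pics/c6b.png

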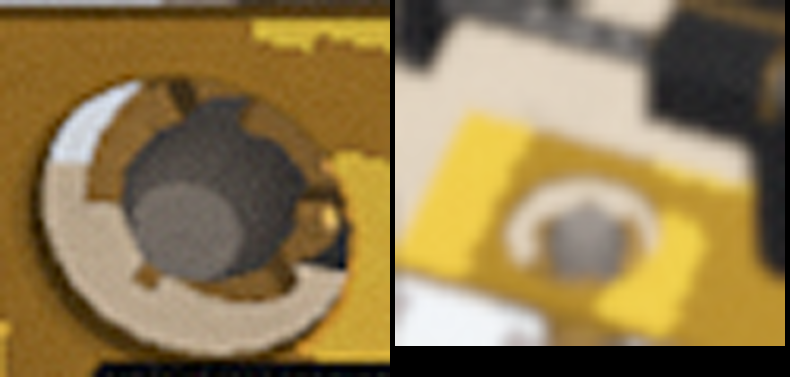

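>>> {"name": "apply_moves", "arguments": {
  "linear": [
    [-0.5,0.8,5],
    [0,0,8],
    [0,0,8],
    [0,0,0]
  ],
  "turn": [0,0,0,0]
}}

```text
time: 6.95
eef_pos: [0.5732, 0.0673, 0.0774]
eef_rot: [-3.139, -0.0, 1.814]
contact_force: [0.2, -0.3, -0.9]
finger_gap: 0.052
```

```bash
python3 w.py w7
python3 - <<'E'
from h import *
out=[]
cv2.imwrite('pics/scene7.png',bgr(capture('scene')))
for n,box in (('w7',(195,255,138,200)),('scene7',(185,225,235,280))):
    im=cv2.imread(f'pics/{n}.png'); y0,y1,x0,x1=box
    k=cv2.resize(im[y0:y1,x0:x1],None,fx=8,fy=8,interpolation=cv2.INTER_CUBIC)
    out.append(cv2.resize(k,(390,390*k.shape[0]//k.shape[1])))
h=max(o.shape[0] for o in out); out=[cv2.copyMakeBorder(o,0,h-o.shape[0],0,5,0) for o in out]
cv2.imwrite('pics/c7b.png',np.hstack(out))
E
```

```text
6.95 [0.57320788 0.06725847 0.0773985 ] [-3.13924796e+00 -3.85225681e-04  1.81355794e+00]
```

View pics/c7b.png

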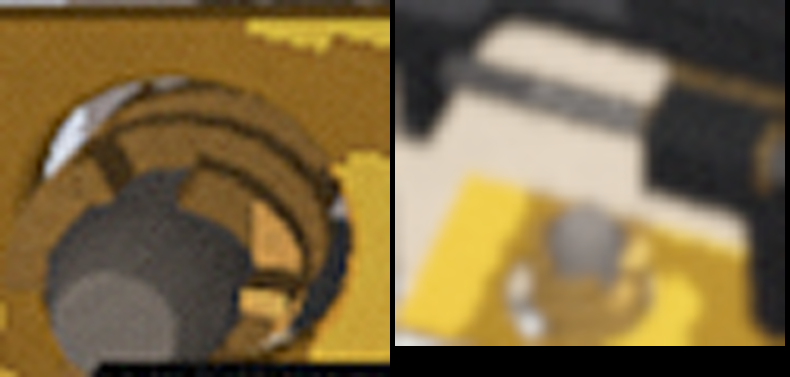

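>>> {"name": "apply_moves", "arguments": {
  "linear": [
    [0,0,8],
    [0,0,8],
    [0,0,8],
    [0,0,8],
    [0,0,6],
    [0,0,4],
    [0,0,0]
  ],
  "turn": [0,0,0,0,0,0,0]
}}

```text
time: 7.92
eef_pos: [0.574, 0.0673, 0.0363]
eef_rot: [-3.141, -0.0, 1.814]
contact_force: [-0.1, -0.1, -0.7]
finger_gap: 0.052
```

>>> {"name": "apply_moves", "arguments": {
  "linear": [
    [0,0,3],
    [0,0,1.5],
    [0,0,0]
  ],
  "turn": [0,0,0]
}}

```text
time: 8.3
eef_pos: [0.5742, 0.0674, 0.0322]
eef_rot: [-3.142, -0.0, 1.814]
contact_force: [-0.1, -0.0, -0.7]
finger_gap: 0.053
```

>>> {"name": "apply_moves", "arguments": {
  "linear": [
    [0,0,0.5],
    [0,0,0],
    [0,0,0],
    [0,0,0]
  ],
  "turn": [0,0,0,0],
  "gripper": 26
}}

```text
time: 8.8
eef_pos: [0.5743, 0.0673, 0.0318]
eef_rot: [3.141, 0.0, 1.814]
contact_force: [0.4, -0.5, -0.4]
finger_gap: 0.3
```

>>> {"name": "apply_moves", "arguments": {
  "linear": [
    [0,0,-10],
    [0,0,-30],
    [0,0,-40],
    [0,0,-40],
    [0,0,-20],
    [0,0,0]
  ],
  "turn": [0,0,0,0,0,0]
}}

```text
time: 9.55
eef_pos: [0.5755, 0.0675, 0.1737]
eef_rot: [3.138, 0.001, 1.814]
contact_force: [0.8, 0.3, -0.5]
finger_gap: 0.295
```

```bash
python3 w.py w8
python3 - <<'E'
from h import *
cv2.imwrite('pics/scene8.png',bgr(capture('scene')))
c=cv2.imread('pics/scene8.png')[170:270,200:330]; w=cv2.imread('pics/w8.png')
cv2.imwrite('pics/c8.png',np.vstack([cv2.resize(c,(512,394),interpolation=2)[150:],w[:300]])[:600])
E
```

```text
9.55 [0.57550549 0.06745046 0.17368755] [3.13766466e+00 7.02664153e-04 1.81365494e+00]
```

View pics/c8.png

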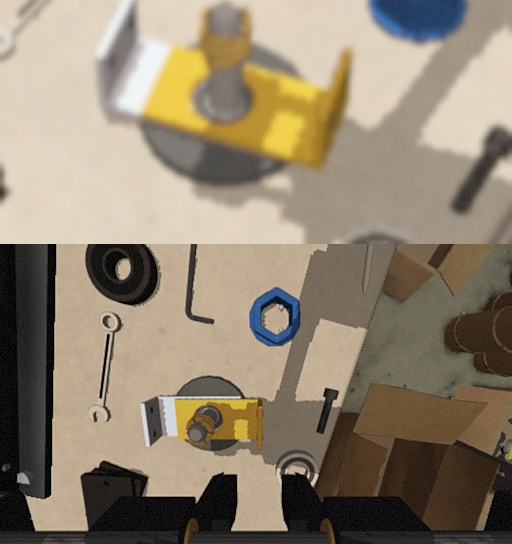

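Run:
```python
from h import *
import pickle
o=[]
for n,b in (('w8',(40,110,240,310)),('w4',(35,110,240,310))):
    im=cv2.imread(f'pics/{n}.png')[b[0]:b[1],b[2]:b[3]]; o.append(cv2.resize(im,(400,400*im.shape[0]//im.shape[1]),interpolation=2)[:400])
cv2.imwrite('pics/nut.png',np.hstack(o))
s=pickle.load(open('pics/w8.pkl','rb'))
m=cv2.inRange(cv2.cvtColor(cv2.imread('pics/w8.png'),cv2.COLOR_BGR2HSV),(100,110,30),(128,255,255)); b=blob(m>0)[0]; print(b[0],b[1], onz('wrist',b[1],.02,s))
plan([.467,.058,.15],np.radians(104),4)
```

```text
[ 250   44   50   58 1524] [274.85104987  73.16076115] [0.46504374 0.05600817 0.02      ]
now [0.5734 0.0673 0.1705] [-3.14  -0.     1.814] t 9.65
linear [[4.1, -26.4, 5.1], [4.1, -26.4, 5.1], [4.2, -26.4, 5.1], [4.2, -26.4, 5.1]]
turn [-0.02, -0.02, -0.02, -0.02]
```

View pics/nut.png

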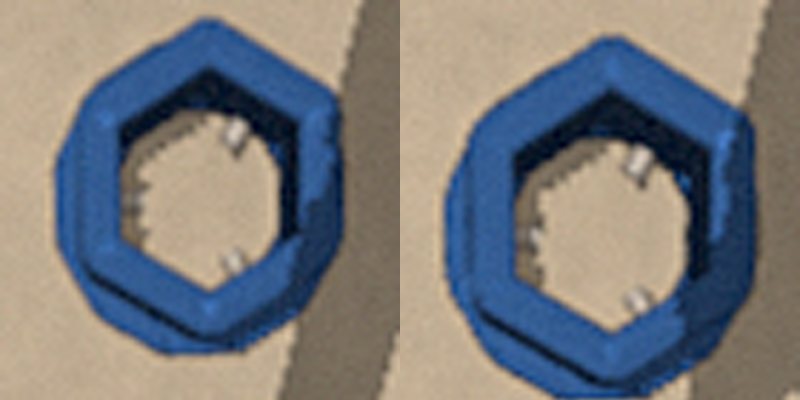

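Run:
```python
from h import *
import pickle
for n,o,sc,pins,x0 in (('w8',(240,40),400/70,[(235,134),(233,262),(140,200)],0),('w4',(240,35),400/70,[(638,163),(636,302),(535,238)],400)):
    s=pickle.load(open(f'pics/{n}.pkl','rb'))
    P=np.array([onz('wrist',((p[0]-x0)/sc+o[0]-.4,p[1]/sc+o[1]-.4),.006,s)[:2] for p in pins])
    # circumcentre
    A=2*(P[1:]-P[0]); b=(P[1:]**2).sum(1)-(P[0]**2).sum(); c=np.linalg.solve(A,b)
    print(n,'c',c,'r',np.linalg.norm(P-c,axis=1)[0]*1000,[np.degrees(np.arctan2(*(q-c)[::-1])).round(1) for q in P],P.mean(0))
```

```text
w8 c [0.4644346  0.05741015] r 12.134188050285767 [np.float64(168.6), np.float64(40.0), np.float64(-75.3)] [0.46459809 0.05689971]
w4 c [0.46498413 0.05731907] r 12.23648535075449 [np.float64(168.7), np.float64(40.0), np.float64(-72.9)] [0.46530985 0.05684137]
```

Run:
```python
from h import *
from scipy.optimize import least_squares
s=get_state(); print(s['joint_positions'])
D=[(.6743,.2374,.26472,1.60535),(.6889,.1459,.357386,1.658916),(np.hypot(*s['eef_pos'][:2]),s['eef_pos'][2],s['joint_positions'][1],s['joint_positions'][2])]
f=lambda v:np.ravel([(v[0]*np.sin(a)+v[1]*np.sin(a+b)+v[2]*np.cos(a+b)-r,v[0]*np.cos(a)+v[1]*np.cos(a+b)-v[2]*np.sin(a+b)+v[3]-z) for r,z,a,b in D])
q=least_squares(f,[.4,.4,0.,.0]); print(q.x,q.fun.round(4))
L1,L2,o,h=q.x
g=lambda v:[L1*np.sin(v[0])+L2*np.sin(v[0]+v[1])+o*np.cos(sum(v))-.468,L1*np.cos(v[0])+L2*np.cos(v[0]+v[1])-o*np.sin(sum(v))+h-.010]
k=least_squares(g,[.1,2.]); print(k.x,k.cost)
print('forearm slope below horiz deg',np.degrees(sum(k.x))-90,'elbow r',L1*np.sin(k.x[0]),'elbow z-wrist z',-L2*np.cos(sum(k.x)))
cv2.imwrite('pics/top8.png',bgr(capture('top')))
```

```text
[ 7.36658429e-02  1.34401804e-01  1.88820046e+00  1.81978957e-05
  1.12080819e+00 -1.73993355e+00]
[ 0.51004648  0.56655074  0.0017597  -0.0861403 ] [-0.      0.      0.      0.0001 -0.     -0.0001]
[0.1480733  2.22445337] 3.055324262563269e-27
forearm slope below horiz deg 45.93576501643264 elbow r 0.07524858220315832 elbow z-wrist z 0.4071010161069066
```

View pics/top8.png

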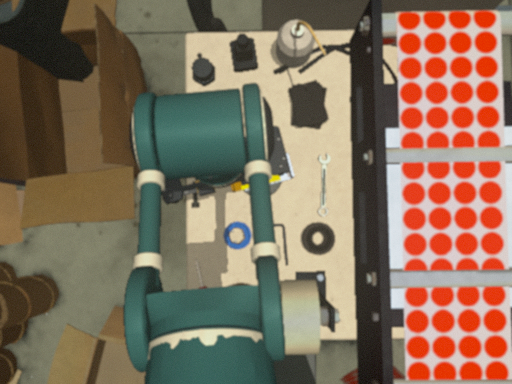

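View pics/scene8.png

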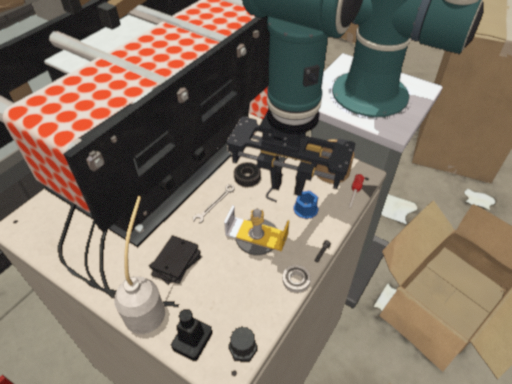

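Run:
```python
from h import *
plan([.4660,.0575,.10],np.radians(104),4)
```

```text
now [0.5729 0.0673 0.1698] [-3.139e+00 -1.000e-03  1.814e+00] t 9.7
linear [[4.1, -26.5, 17.4], [4.1, -26.5, 17.4], [4.1, -26.5, 17.4], [4.1, -26.5, 17.4]]
turn [-0.02, -0.02, -0.02, -0.02]
```

>>> {"name": "apply_moves", "arguments": {
  "linear": [
    [4,-20,0],
    [4,-26,10],
    [4,-26,20],
    [4,-24,25],
    [0,-10,15],
    [0,0,0]
  ],
  "turn": [0,0,0,0,0,0],
  "gripper": 70
}}

```text
time: 10.45
eef_pos: [0.4655, 0.0571, 0.0996]
eef_rot: [-3.137, -0.001, 1.813]
contact_force: [0.1, 0.6, -0.1]
finger_gap: 0.797
```

```bash
python3 w.py w9
python3 - <<'E'
from h import *
import pickle
s=pickle.load(open('pics/w9.pkl','rb'))
im=cv2.imread('pics/w9.png')
p=proj('wrist',[s['eef_pos'][0],s['eef_pos'][1],.036],s); print(p)
y0,x0=120,200
cv2.imwrite('pics/w9z.png',cv2.resize(im[y0:y0+120,x0:x0+120],None,fx=5,fy=5,interpolation=2))
E
```

```text
10.45 [0.46549833 0.05713124 0.09955648] [-3.13724389e+00 -7.26324003e-04  1.81342562e+00]
[259.45484479 207.12085242]
```

View pics/w9.png

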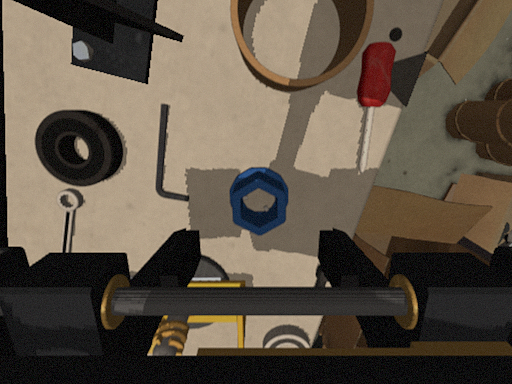

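View pics/w9z.png

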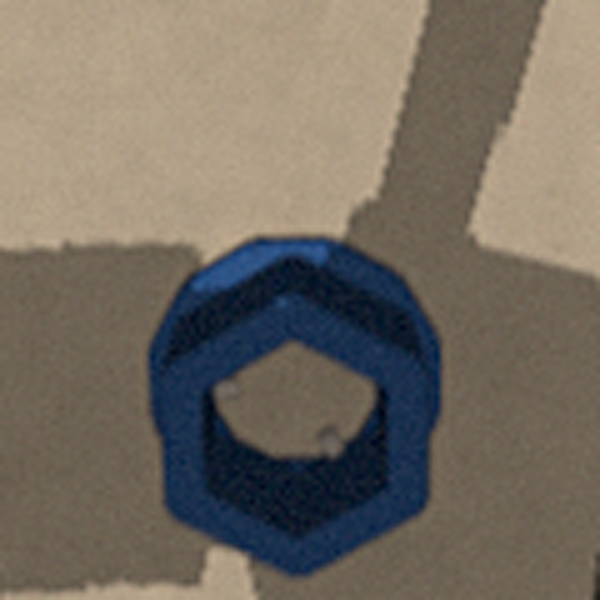

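>>> {"name": "apply_moves", "arguments": {
  "linear": [
    [0,0,25],
    [0,0,30],
    [0,0,22],
    [0,0,10],
    [0,0,0]
  ],
  "turn": [0,0,0,0,0]
}}

```text
time: 11.12
eef_pos: [0.4682, 0.0574, 0.0148]
eef_rot: [3.142, 0.0, 1.814]
contact_force: [-0.5, -0.6, 0.2]
finger_gap: 0.793
```

>>> {"name": "apply_moves", "arguments": {
  "linear": [
    [0,0,0],
    [0,0,0],
    [0,0,0],
    [0,0,0]
  ],
  "turn": [0,0,0,0],
  "gripper": 30,
  "newtons": 30
}}

```text
time: 11.62
eef_pos: [0.4682, 0.0575, 0.0155]
eef_rot: [3.14, 0.0, 1.814]
contact_force: [-0.2, 0.9, 4.2]
finger_gap: 0.495
```

>>> {"name": "apply_moves", "arguments": {
  "linear": [
    [0,0,-15],
    [0,0,-30],
    [0,0,-40],
    [0,0,-35],
    [0,0,-15],
    [0,0,0],
    [0,0,0]
  ],
  "turn": [0,0,0,0,0,0,0]
}}

```text
time: 12.5
eef_pos: [0.4662, 0.0573, 0.1481]
eef_rot: [-3.139, -0.0, 1.814]
contact_force: [-0.6, 0.2, -2.3]
finger_gap: 0.498
```

```bash
python3 w.py w10
python3 - <<'E'
from h import *
import pickle
for i in range(3): print(get_state()['eef_pos'],get_state()['eef_rot'])
s=pickle.load(open('pics/w10.pkl','rb'))
im=cv2.imread('pics/w10.png')
for z in (-.0355,-.0205,.0135): print(proj('wrist',s['eef_pos']+np.array([0,0,-z]),s))
y0,x0=180,190
cv2.imwrite('pics/w10z.png',cv2.resize(im[y0:y0+120,x0:x0+140],None,fx=5,fy=5,interpolation=2))
E
```

```text
12.5 [0.46619934 0.05729978 0.14813453] [-3.13881286e+00 -4.82664425e-04  1.81360215e+00]
[0.46605072 0.05728775 0.14786468] [-3.13820086e+00 -5.99359247e-04  1.81351679e+00]
[0.46605072 0.05728775 0.14786468] [-3.13820086e+00 -5.99359247e-04  1.81351679e+00]
[0.46605072 0.05728775 0.14786468] [-3.13820086e+00 -5.99359247e-04  1.81351679e+00]
[259.77207379 279.00651831]
[259.7015694  262.03565481]
[259.58408522 233.75645235]
```

View pics/w10z.png

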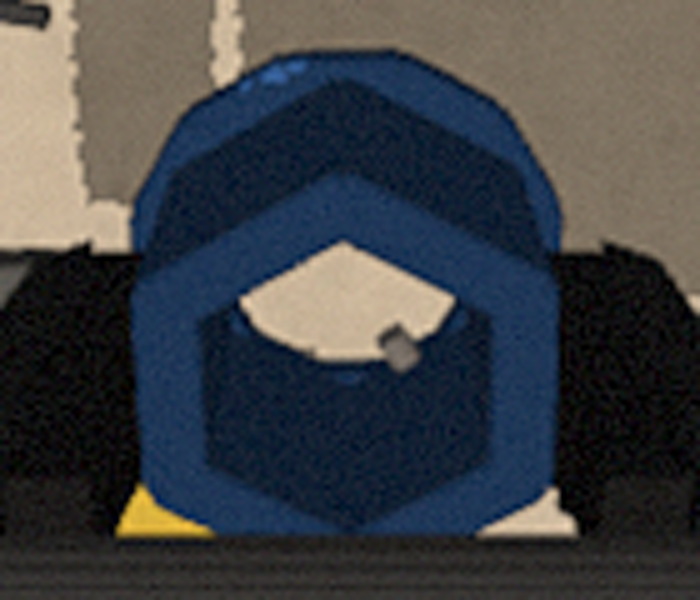

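Run:
```python
from h import *
plan([.5863,.0115,.130],np.radians(127.5),6)
```

```text
now [0.4661 0.0573 0.1479] [-3.138e+00 -1.000e-03  1.814e+00] t 12.55
linear [[-12.2, 17.6, 3.0], [-13.4, 16.7, 3.0], [-14.5, 15.8, 3.0], [-15.6, 14.7, 3.0], [-16.5, 13.6, 3.0], [-17.4, 12.5, 3.0]]
turn [-3.93, -3.93, -3.93, -3.93, -3.93, -3.93]
```

>>> {"name": "apply_moves", "arguments": {
  "linear": [
    [-12.2,17.6,3],
    [-13.4,16.7,3],
    [-14.5,15.8,3],
    [-15.6,14.7,3],
    [-16.5,13.6,3],
    [-17.4,12.5,3],
    [0,0,0],
    [0,0,0]
  ],
  "turn": [-3.9,-3.9,-3.9,-3.9,-3.9,-3.9,0,0]
}}

```text
time: 13.55
eef_pos: [0.5861, 0.0117, 0.1302]
eef_rot: [-3.139, -0.002, 2.221]
contact_force: [0.8, -0.6, -2.2]
finger_gap: 0.499
```

```bash
python3 w.py w11
python3 - <<'E'
from h import *
import pickle
cv2.imwrite('pics/scene11.png',bgr(capture('scene')))
cv2.imwrite('pics/top11.png',bgr(capture('top')))
s=pickle.load(open('pics/w11.pkl','rb'))
w=cv2.imread('pics/w11.png')[170:290,180:330]; c=cv2.imread('pics/scene11.png')[150:270,200:320]
cv2.imwrite('pics/c11.png',np.hstack([cv2.resize(w,(400,320),interpolation=2),cv2.resize(c,(320,320),interpolation=2)]))
E
```

```text
13.55 [0.58605213 0.01169138 0.13023931] [-3.13911454e+00 -2.21374794e-03  2.22086377e+00]
```

View pics/c11.png

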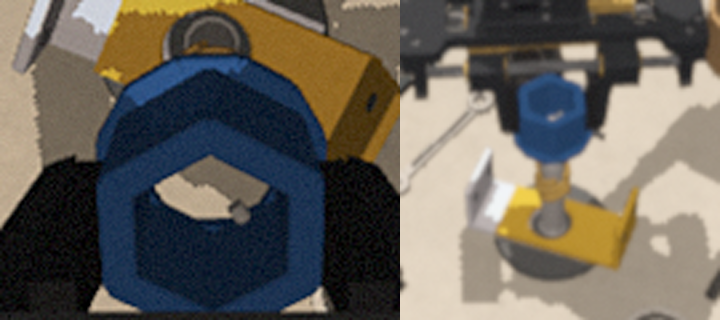

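View pics/top11.png

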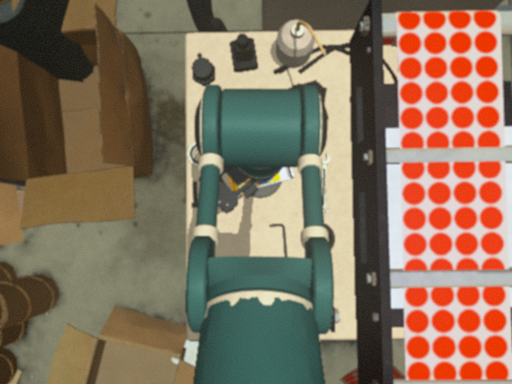

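```bash
cat > sc.py <<'E'
from h import *
import sys
im=cv2.imread(sys.argv[1]); g=cv2.cvtColor(im,cv2.COLOR_BGR2HSV)
m=cv2.inRange(g,(100,110,40),(128,255,255)); b=blob(m>0,100)[0]; x,y,w,h,A=b[0]; print(b[0],'colc',x+w/2-.5)
zb=float(sys.argv[2]) # nut bottom z
o=onz('scene',(256.6,211.4),.086)[:2]
def prof(c,r,z): 
    a=np.linspace(0,6.283,60); return np.array([proj('scene',[c[0]+r*np.cos(t),c[1]+r*np.sin(t),z]) for t in a])
P=np.vstack([prof(o,.027,zb),prof(o,.027,zb+.005),prof(o,.0245,zb+.036)]); print('expected bbox if aligned',P.min(0),P.max(0),'colc',(P.min(0)+P.max(0))[0]/2)
rows=np.where(b[2].any(1))[0]
E
python3 sc.py pics/scene11.png .1167
```

```text
[243 178  29  33 702] colc 257.0
expected bbox if aligned [241.71690512 177.64544271] [271.31075886 212.30875294] colc 256.5138319901112
```

>>> {"name": "apply_moves", "arguments": {
  "linear": [
    [0,0,10],
    [0,0,12],
    [0,0,9],
    [0,0,0]
  ],
  "turn": [0,0,0,0]
}}

```text
time: 14.2
eef_pos: [0.5863, 0.0115, 0.0991]
eef_rot: [-3.139, -0.002, 2.222]
contact_force: [0.1, -0.3, -1.4]
finger_gap: 0.496
```

```bash
python3 w.py w12
python3 - <<'E'
from h import *
cv2.imwrite('pics/scene12.png',bgr(capture('scene')))
w=cv2.imread('pics/w12.png')[190:290,200:320]; c=cv2.imread('pics/scene12.png')[170:230,225:295]
cv2.imwrite('pics/c12.png',np.hstack([cv2.resize(w,(480,400),interpolation=2),cv2.resize(c,(320,274),interpolation=2).copy() if False else cv2.resize(c,(320,400),interpolation=2)]))
E
python3 sc.py pics/scene12.png .0855
```

```text
14.2 [0.58633583 0.01148778 0.09911992] [-3.13935536e+00 -1.73152388e-03  2.22200183e+00]
[244 190  26  31 647] colc 256.5
expected bbox if aligned [242.20785065 189.16979775] [270.95369791 222.92812545] colc 256.5807742787786
```

View pics/c12.png

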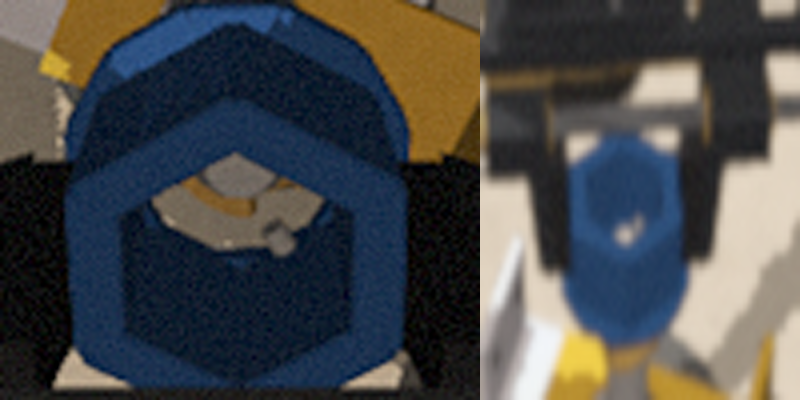

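Run:
```python
from h import *
import pickle
s=pickle.load(open('pics/w12.pkl','rb')); T=R.from_euler('xyz',s['eef_rot']).as_matrix()
e=onz('wrist',(259.2-.4,239.2-.4),.086,s); print('tip near edge in tool mm',T.T@(e-s['eef_pos'])*1000)
for zt in (-.0205,-.0225):
  im=[(120,215),(237,153),(354,215),(354,328),(240,380),(124,328)]
  P=np.array([onz('wrist',(200+p[0]/4-.4,190+p[1]/4-.4),s['eef_pos'][2]-zt,s) for p in im]); c=P.mean(0)
  print('nut top inner c tool',T.T@(c-s['eef_pos'])*1000,[np.linalg.norm(p-c).round(4) for p in P])
```

```text
tip near edge in tool mm [-0.2884191   3.31454046 13.11205682]
nut top inner c tool [ -0.06982844  -2.82683875 -20.49387848] [np.float64(0.0173), np.float64(0.0169), np.float64(0.017), np.float64(0.0176), np.float64(0.0165), np.float64(0.0174)]
nut top inner c tool [ -0.07016487  -4.00512856 -22.49125088] [np.float64(0.017), np.float64(0.0166), np.float64(0.0167), np.float64(0.0173), np.float64(0.0162), np.float64(0.0171)]
```

>>> {"name": "apply_moves", "arguments": {
  "linear": [
    [-0.2,0.7,3],
    [0,0,3],
    [0,0,0]
  ],
  "turn": [0,0,0]
}}

```text
time: 14.68
eef_pos: [0.588, 0.0118, 0.0945]
eef_rot: [-3.141, -0.0, 2.222]
contact_force: [0.3, -0.1, -2.0]
finger_gap: 0.493
```

>>> {"name": "apply_moves", "arguments": {
  "linear": [
    [0,0,2],
    [0,0,1],
    [0,0,0]
  ],
  "turn": [0,0,0]
}}

```text
time: 15.05
eef_pos: [0.5881, 0.0117, 0.0916]
eef_rot: [-3.141, -0.0, 2.222]
contact_force: [-1.1, -0.8, -2.0]
finger_gap: 0.497
```

```bash
python3 w.py w13
python3 - <<'E'
from h import *
import pickle
w=cv2.imread('pics/w13.png')[190:290,200:320]
cv2.imwrite('pics/c13.png',cv2.resize(w,(600,500),interpolation=2))
E
```

```text
15.05 [0.58808239 0.01174991 0.09158087] [-3.14137116e+00 -1.50074386e-04  2.22202380e+00]
```

View pics/c13.png

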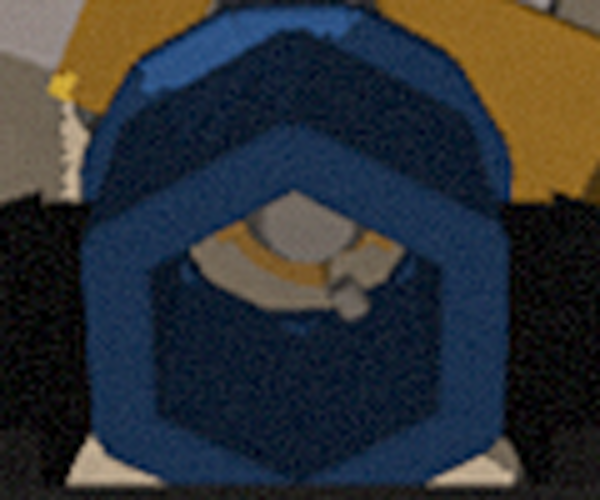

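Run:
```python
from h import *
import pickle
s=pickle.load(open('pics/w13.pkl','rb')); T=R.from_euler('xyz',s['eef_rot']).as_matrix()
f=lambda p:(200+p[0]/5-.4,190+p[1]/5-.4)
t=lambda uv,z:(T.T@(onz('wrist',f(uv),z,s)-s['eef_pos'])*1000).round(2)
for dz in (0,-.0015):
  print('tip near',t((303,266),.086+dz),'L',t((250,228),.086+dz),'R',t((358,228),.086+dz),'thread near edge',t((300,287),.078+dz))
  print('bore bottom near edge',t((297,313),s['eef_pos'][2]-.0135))
for zt in (-.0205,-.0215):
  P=np.array([t(p,s['eef_pos'][2]-zt) for p in [(152,268),(293,192),(440,268),(438,408),(293,478),(157,408)]]); print(P.mean(0))
```

```text
tip near [0.58 2.25 5.58] L [-5.92 -2.93  5.58] R [ 7.32 -2.92  5.58] thread near edge [ 0.23  9.48 13.58]
bore bottom near edge [-0.16 13.25 13.5 ]
tip near [0.59 3.03 7.08] L [-5.97 -2.19  7.08] R [ 7.4  -2.19  7.08] thread near edge [ 0.23 10.29 15.08]
bore bottom near edge [-0.16 13.25 13.5 ]
[ -0.30666667  -2.86166667 -20.5       ]
[ -0.30333333  -3.45       -21.5       ]
```

>>> {"name": "apply_moves", "arguments": {
  "linear": [
    [0.7,-0.5,1],
    [0,0,1],
    [0,0,1],
    [0,0,0]
  ],
  "turn": [0,0,0,0]
}}

```text
time: 15.6
eef_pos: [0.5873, 0.012, 0.0885]
eef_rot: [-3.141, -0.0, 2.222]
contact_force: [-0.3, 0.3, -1.9]
finger_gap: 0.497
```

>>> {"name": "apply_moves", "arguments": {
  "linear": [
    [0,0,1],
    [0,0,1],
    [0,0,0]
  ],
  "turn": [0,0,0]
}}

```text
time: 15.98
eef_pos: [0.5873, 0.012, 0.0866]
eef_rot: [-3.141, -0.0, 2.222]
contact_force: [-0.4, -0.1, -1.7]
finger_gap: 0.497
```

>>> {"name": "apply_moves", "arguments": {
  "linear": [
    [0,0,1],
    [0,0,1],
    [0,0,0]
  ],
  "turn": [0,0,0]
}}

```text
time: 16.35
eef_pos: [0.5873, 0.012, 0.0846]
eef_rot: [-3.141, -0.0, 2.222]
contact_force: [-0.9, -0.8, -1.5]
finger_gap: 0.498
```

>>> {"name": "apply_moves", "arguments": {
  "linear": [
    [0,0,1],
    [0,0,1],
    [0,0,0]
  ],
  "turn": [0,0,0]
}}

```text
time: 16.73
eef_pos: [0.5873, 0.012, 0.0826]
eef_rot: [-3.141, -0.0, 2.222]
contact_force: [-0.3, -0.4, -1.8]
finger_gap: 0.492
```

>>> {"name": "apply_moves", "arguments": {
  "linear": [
    [0,0,1],
    [0,0,1],
    [0,0,0]
  ],
  "turn": [0,0,0]
}}

```text
time: 17.1
eef_pos: [0.5877, 0.0121, 0.0819]
eef_rot: [3.141, 0.0, 2.222]
contact_force: [-2.6, 0.9, 6.0]
finger_gap: 0.499
```

>>> {"name": "apply_moves", "arguments": {
  "linear": [
    [-0.25,0,0],
    [-0.25,0,0.3],
    [-0.25,0,0.4],
    [-0.25,0,0.4],
    [0,0,0]
  ],
  "turn": [5,5,5,5,0]
}}

```text
time: 17.73
eef_pos: [0.588, 0.0109, 0.0803]
eef_rot: [3.142, 0.0, 1.874]
contact_force: [-2.1, -1.3, 4.5]
finger_gap: 0.499
```

```bash
python3 - <<'E'
from h import *
s=get_state(); print(s['contact_force'],s['torque'],s['eef_pos'],np.degrees(s['eef_rot']))
E
python3 w.py w14
```

```text
[-2.13154971 -1.34313114  4.49971461] [-0.2094766   0.54540756 -0.04097324] [0.58796123 0.01091758 0.08032363] [1.79997902e+02 2.17961089e-02 1.07362592e+02]
17.725 [0.58796123 0.01091758 0.08032363] [3.14155604e+00 3.80413865e-04 1.87383073e+00]
```

View pics/w14.png

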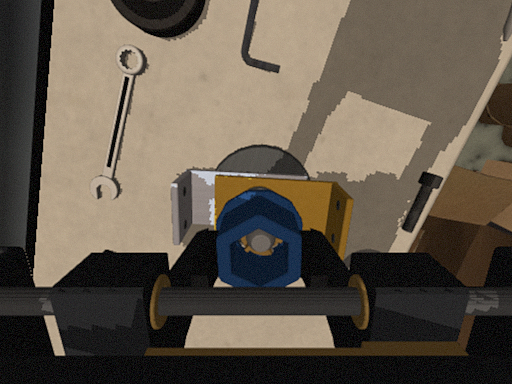

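>>> {"name": "apply_moves", "arguments": {
  "linear": [
    [-0.25,0,0.35],
    [-0.25,0,0.35],
    [-0.25,0,0.4],
    [-0.25,0,0.4],
    [0,0,0]
  ],
  "turn": [5,5,5,5,0]
}}

```text
time: 18.4
eef_pos: [0.5882, 0.0102, 0.0788]
eef_rot: [3.141, -0.0, 1.525]
contact_force: [-3.4, -1.3, 5.0]
finger_gap: 0.498
```

Run:
```python
from h import *
s=get_state(); print(s['contact_force'],s['torque'],s['eef_pos'],np.degrees(s['eef_rot']))
```

```text
[-3.43524875 -1.29508809  5.00455279] [-0.09668054  0.58645173 -0.11954018] [0.58815585 0.0102499  0.07880714] [ 1.79989170e+02 -5.38825976e-03  8.73702308e+01]
```

>>> {"name": "apply_moves", "arguments": {
  "linear": [
    [-0.2,-0.4,0.3],
    [-0.2,-0.4,0.3],
    [-0.2,0,0.35],
    [-0.2,0,0.35],
    [-0.2,0,0.35],
    [0,0,0]
  ],
  "turn": [5,5,5,5,5,0]
}}

```text
time: 19.15
eef_pos: [0.5877, 0.0092, 0.0771]
eef_rot: [3.14, -0.0, 1.09]
contact_force: [-2.3, -1.6, 5.8]
finger_gap: 0.497
```

Run:
```python
from h import *
s=get_state(); print(s['contact_force'],s['torque'],s['eef_pos'],np.degrees(s['eef_rot']))
```

```text
[-2.29088122 -1.6352546   5.79243605] [-0.1903604   0.36655093 -0.01287141] [0.58767648 0.00915847 0.07711744] [ 1.79925692e+02 -2.64058927e-02  6.24383290e+01]
```

>>> {"name": "apply_moves", "arguments": {
  "linear": [
    [-0.2,0,0.3],
    [-0.2,0,0.35],
    [-0.2,0,0.35],
    [-0.2,0,0.4],
    [-0.2,0,0.4],
    [-0.2,0,0.4],
    [-0.2,0,0.35],
    [0,0,0]
  ],
  "turn": [5,5,5,5,5,5,5,0]
}}

```text
time: 20.15
eef_pos: [0.5867, 0.0083, 0.0744]
eef_rot: [3.141, -0.001, 0.48]
contact_force: [-1.4, -0.7, 5.2]
finger_gap: 0.5
```

Run:
```python
from h import *
s=get_state(); print(s['contact_force'],s['torque'],s['eef_pos'],np.degrees(s['eef_rot']))
cv2.imwrite('pics/scene15.png',bgr(capture('scene')))
c=cv2.imread('pics/scene15.png')[160:260,200:330]; cv2.imwrite('pics/c15.png',cv2.resize(c,None,fx=5,fy=5,interpolation=2))
```

```text
[-1.42384757 -0.65394581  5.2402529 ] [-0.14406347  0.25538283 -0.00766922] [0.58666393 0.00833049 0.07442404] [ 1.79974741e+02 -6.50626994e-02  2.74751241e+01]
```

View pics/c15.png

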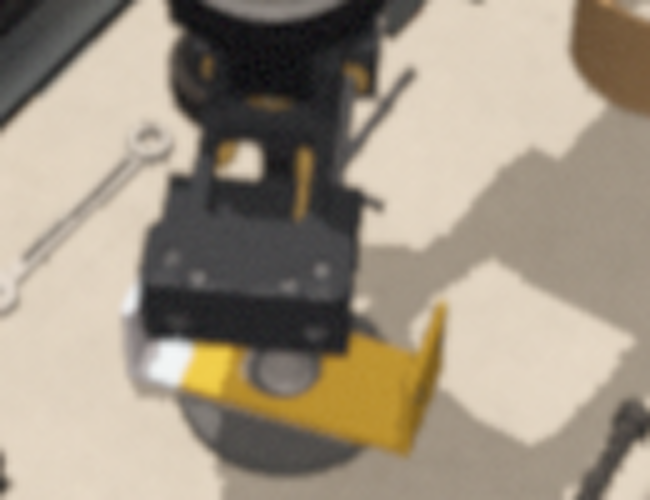

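>>> {"name": "apply_moves", "arguments": {
  "linear": [
    [0,0,-0.6],
    [0,0,0],
    [0,0,0],
    [0,0,0],
    [0,0,0]
  ],
  "turn": [0,0,0,0,0],
  "gripper": 66
}}

```text
time: 20.82
eef_pos: [0.586, 0.0083, 0.0744]
eef_rot: [-3.141, 0.0, 0.477]
contact_force: [-0.2, -0.3, -1.0]
finger_gap: 0.746
```

>>> {"name": "apply_moves", "arguments": {
  "linear": [
    [0,0,-5],
    [0,0,-15],
    [0,0,-30],
    [0,0,-40],
    [0,0,-30],
    [0,0,0],
    [0,0,0]
  ],
  "turn": [0,0,0,0,0,0,0]
}}

```text
time: 21.7
eef_pos: [0.5857, 0.0083, 0.1943]
eef_rot: [-3.142, 0.0, 0.477]
contact_force: [-0.5, -0.6, -0.5]
finger_gap: 0.748
```

```bash
python3 w.py w16
python3 - <<'E'
from h import *
cv2.imwrite('pics/scene16.png',bgr(capture('scene')))
c=cv2.imread('pics/scene16.png')[170:260,205:305]; w=cv2.imread('pics/w16.png')
cv2.imwrite('pics/c16.png',np.hstack([cv2.resize(c,(400,360),interpolation=2),cv2.resize(w[0:300],(400,360))]))
E
python3 sc.py pics/scene16.png .0594;python3 sc.py pics/scene16.png .067
```

```text
21.7 [0.58573219 0.0082759  0.19432776] [-3.14150695e+00  1.70620194e-04  4.76717144e-01]
[244 200  26  30 524] colc 256.5
expected bbox if aligned [242.5974288  198.31111108] [270.67034423 231.34767305] colc 256.63388651619186
[244 200  26  30 524] colc 256.5
expected bbox if aligned [242.48588452 195.69408635] [270.75147573 228.93756165] colc 256.61868012875993
```

View pics/c16.png

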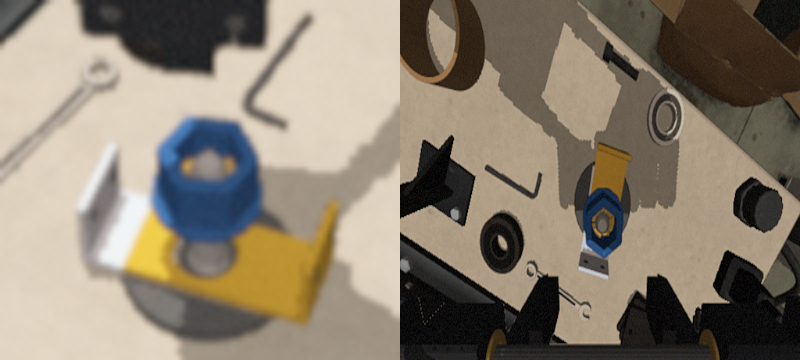

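Run:
```python
from h import *
w=cv2.imread('pics/w16.png')[100:230,210:310]
cv2.imwrite('pics/c17.png',cv2.resize(w,None,fx=4.5,fy=4.5,interpolation=2))
import pickle
s=pickle.load(open('pics/w16.pkl','rb'))
for z in (.0934,.0954,.098,.103): print(proj('wrist',[.5847,.010,z],s), proj('scene',[.5864,.0127,z]))
print(get_state()['time'],get_state()['contact_force'])
```

```text
[259.58768858 190.2202025 ] [256.5868208  208.91413082]
[259.58945566 190.8378064 ] [256.58266231 208.23596809]
[259.59179239 191.65450656] [256.57723329 207.35060863]
[259.59641628 193.27058408] [256.5667192  205.63598014]
21.8 [-0.40349524  0.45738574 -0.07762935]
```

View pics/c17.png

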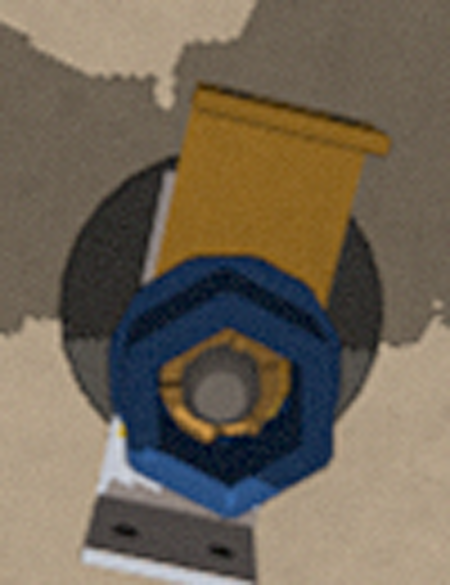

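Run:
```python
from h import *
import pickle
s=pickle.load(open('pics/w16.pkl','rb'))
p=(proj('wrist',[.5847,.010,.018],s)-[210,100]+.4)*4.5; print('axis at plate, zoom px',p)
w=cv2.imread('pics/w8.png')[140:215,140:270]; c=cv2.imread('pics/scene16.png')[215:255,235:290]
cv2.imwrite('pics/c18.png',np.vstack([cv2.resize(w,(620,358),interpolation=2),cv2.resize(c,(620,240),interpolation=2)]))
```

```text
axis at plate, zoom px [224.71161744 326.36267059]
```

View pics/c18.png

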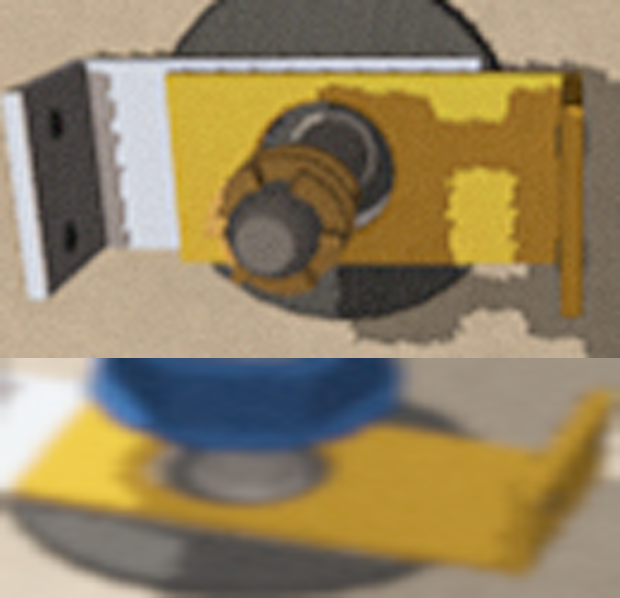

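Run:
```python
from h import *
import pickle
s=pickle.load(open('pics/w8.pkl','rb'))
f=lambda p:(140+p[0]*130/620-.4,140+p[1]*75/358-.4)
# plate mid-line from edges y 72 / 262 near column of hole ; hole right edge x=393,left 258
print('stud tip',onz('wrist',f((263,240)),.086,s)); h=onz('wrist',f((326,167)),.018,s); print('hole',h)
print('core base axis px', (proj('wrist',[.5847,.01,.018],s)-[140,140]+.4)*[620/130,358/75])
```

```text
stud tip [0.5836948  0.00953795 0.086     ]
hole [0.58639501 0.00969295 0.018     ]
core base axis px [328.59764857 160.54869744]
```

```bash
python3 -c "
from plant import *
s=get_state(); print(s['time'],s['contact_force'],s['eef_pos']); print(sign_off())"
```

```text
21.8 [-0.40349524  0.45738574 -0.07762935] [0.58498206 0.00827937 0.19293651]
the job is handed in; nothing more can be done
None
```

The yellow bracket is flat on the bare one with its leg opposite, and the blue nut is threaded on and released. I handed the job in at 21.8 s with the gripper clear; `sign_off` gives no verdict, so the outcome rests on the checks below.

**Bracket:** I pinched it by the leg and lowered it over the stud at about 104° yaw; the bare bracket sits at about -76°. The last wrist view put its hole about 2–3 mm off the stud axis, against the 6 mm limit.

**Nut:** The wrist images showed the three thread starts and the nut's pins. I set the nut with its pins already over the pockets, so it dropped in directly and I skipped the anticlockwise search on the ramps. I then turned it about 100° clockwise. It ran freely and the gripper dropped 7.5 mm, which matches the thread pitch. That puts its centre about 68–69 mm above the seat; the limit is 72 mm.

**Checks that were weak or disagreed:**
- The nut's height comes from the measured gripper height and the thread pitch. The final scene picture agrees only to about 3 mm.
- The wrist camera and the fixed cameras differed by 1–2 mm on the stud position, so I used a compromise and small corrections from the force readings.
- The bystanders looked unmoved in the pictures, but I did not measure them.

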